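# Charge the bench injection press and hold its ram off the feed port

### The arm

A 6-joint arm with a two-finger parallel gripper is mounted at the origin on the work surface. World frame = base frame: x ahead of the robot, y to its left, z up, the work surface at z = 0. Lengths are in m, angles in rad, forces in N, time in s.
With the tool pointing down it reaches from about 0.425 to 0.95 m from the base axis. Payload 3.5 kg.
Tool frame: the origin (TCP) lies midway between the tips of the shut fingers; the grasp point (between the pads) lies 19 mm behind it; z points along the fingers, y is the direction in which the jaws open and shut (so a half turn about z gives the same grasp; the last joint's range is limited). The gripper opens to 85 mm and grips with 20 to 120 N. Pads are 22 mm wide; open, the fingers measure 114 mm over their backs; the gripper's body (76 mm by 85 mm) begins 54 mm behind the grasp point. The pads swing forward as they close: fully open they stand 13 mm farther back than shut.
Start: joints at [1.172, 0.286, 1.577, -0, 1.279, -0.15], TCP at [0.166, 0.654, 0.231] pointing down, gripper open.
Joint ranges: [-2.77, 2.77], [-0.9, 2.22], [0.21, 2.48], [-1.53, 4.67], [0.24, 2.81], [-2.84, 2.84]. Speed limits (rad/s): [2.79, 2.79, 3.14, 3.14, 3.14, 3.14].

### API

Orientations are given as a unit quaternion [x, y, z, w].
In Python, from plant import * gives the robot as it stands.
- The arm moves only by the shell command python3 -m jog 'ROWS' [FORCE]. ROWS is a JSON object of lists of equal length, an entry for each row: "travel": the shift along the world's x, y, z in mm, a list of three; "dr": the turn, a rotation vector about the world's x, y, z in degrees, a list of three; "jaw": the closure in counts, from 0 (fully open) to 255 (shut). In form: {"travel": [[x, y, z], ...], "dr": [[wx, wy, wz], ...], "jaw": [jaw, ...]}. A call has 1 to 5 rows; each row shifts and turns the commanded pose from where the row before left it; what a row does not reach is not made up. A row lasts 1/12 s, in which the tool goes at most 41.7 mm and 7.16 degrees, less where a joint would pass 70% of its speed; a pose out of reach is approached as far as the arm can. A call is refused whole if a number of a shift passes 41.7 or a number of a turn 7.16, either way. A call with a gripper value outside its range is refused whole. The fingers move at their own pace and stop on an object; FORCE is the grip in N (left out, the last holds). Time passes only in rows, so rows that do not move let the fingers close. It gives the time, the measured TCP pose, the force and the opening at its end, in the units of the state.
- get_state(): the state, without advancing time (a new reading comes with each control period).
- read_camera(name): name is "scene" or "top" or "wrist"; returns the picture (384x512x3 uint8, red, green, blue); there is no depth.
- camera_info(name): a dict with "K" (3x3 intrinsics, pixels), "R" (3x3) and "t" (3): a world point X has camera coordinates R X + t; the wrist camera has in their place "mount" (4x4, takes a point from camera to tool coordinates, whose origin is the TCP and whose axes are the flange's). Camera axes: x right, y down, z forward; pixel columns grow to the right and rows downward; lengths in m; the calibration is good to about 2 mm. The wrist camera is an equidistant fisheye: a pixel r from the principal point sees the ray r / f radians off the axis. A picture is of the moment at which its call begins: read the wrist's pose just before it. camera_info takes no time and is no camera call.
- sign_off(): hands the job in, once; it reports no verdict.
The state is a dict: "time": time; "qpos": joint angles; "dq": joint speeds; "joint_efforts": joint torques, N m; "eef_pos": TCP position; "tcp_rot": TCP orientation; "contact_force": force on the tool from outside, world axes, zero at the start; "wrist_torque": the same for the moment, N m; "opening": opening from 0.0 (shut) to 1.0 (fully open).
Only numpy, scipy, OpenCV 4.12 (cv2) and the standard library are available. Lean on these libraries where they do the work, as an engineer would, in place of code of your own. Each camera call takes 0.05 s, during which the arm holds its last target. There are 200 camera calls.

### The job

Charge the bench injection press: with the orange-handled scoop, scoop up a load of the plastic slugs from the tub and tip at least three of them into the press's hopper while the ram is still down (do not handle the slugs with the fingers), then put the scoop down on its flat bottom, in the tub or on the bench. Then take the ram by its T-handle and draw it straight up, without wrenching or jamming it, until the red band on the rod is level with the top of the barrel, so that the feed port is open and the rod stays guided in its bore, and hold it there, still and upright: the program finishes while the gripper is still holding the ram, which is not let go. Leave the other things on the bench where they are.

Things in the scene. Friction and masses are not known exactly. Their poses are not given: they have to be found in the camera images.
- press: Bench injection press, fixed, upright. Origin: barrel axis at bench level; hopper on its +x side; blue column on its -y side, 55 to 85 off, top 182 high. Barrel 44 outside diameter, top 185 high. Bore 27.2 diameter from the top down to 132 (guide), then 28.4 to its floor at 45. Feed port from hopper to bore: 100 to 132 high. Base plate 200 x 170 x 12. (Lengths in mm.)
- barrel_top (a point): Centre of the bore's mouth in the top face of the barrel (z 185 above the bench). (Lengths in mm.)
- hopper_mouth (a point): Point in the plane of the hopper's rim (204 above the bench), 78 out from the barrel axis along the press's +x. The steel hopper's mouth runs from the barrel to a straight wall 112 out; inside it widens evenly from 31 wide at the barrel to 132 at that wall. Its floor falls at 42 degrees to the feed port, closed by the lowered ram. (Lengths in mm.)
- charge (a point): Reference point inside the press, 40 out from the barrel axis along +x and 140 above the bench; any piece in the hopper or in the barrel lies within 100 of it. (Lengths in mm.)
- ram: Steel rod, 26 diameter, with a black T-handle, loose in the bore (1.2 play), 0.35 to 0.7 kg; falls back if let go. Origin: on its axis, underside of its collar (38 diameter, 10 thick), which rests on the barrel top at the start. z up; y along the handle bar. The rod ends 100 below the collar, at the start 15 below the feed port. (Lengths in mm.)
- ram_grip (a point): Centre of the ram's handle bar, 45 above the collar's underside. The bar is 100 long (along the ram's y), 18 wide and 22 high, flat sided. (Lengths in mm.)
- ram_band (a point): Centre of a red band, 8 high, round the rod, 55 below the collar's underside (hidden in the bore at the start). When it is level with the barrel top the rod's end is 8 above the feed port and 45 of rod is still in the guide. (Lengths in mm.)
- tub: White open tub, fixed. Origin: under its centre at bench level. Inner floor 4 above the bench, inside 190 long (x from -95 to +95) and 90 wide (y), walls 6 thick, rim 42 above the bench. The -x end wall leans outward 33 degrees from the vertical; the others are upright. (Lengths in mm.)
- scoop: Aluminium scoop with an orange handle, standing flat in the tub's +x half, mouth towards -x (the tub's leaning wall). Origin: centre of the pan's underside; z up. Pan 80 long (x) by 76 wide, floor 2 thick, side and back walls 28 to 32 high, open at -x, where the floor's front edge is its lip. 0.16 kg. (Lengths in mm.)
- scoop_grip (a point): Grip point of the scoop: 8 behind (+x) and 75 above its origin, in the middle of the orange handle bar, which is 78 long (along the scoop's x, x from -27 to +51), 18 wide and 22 high, and joined to the pan only by a post at the back. (Lengths in mm.)
- scoop_lip (a point): Middle of the scoop's front edge, 40 ahead (-x) of its origin, on the underside. (Lengths in mm.)
- slug0: Plastic slug (chopped sprue), green, a round-ended cylinder 14 in diameter and about 19 long, 10 g. Origin: its centre; x along its length. Starts lying in the tub between the scoop's mouth and the leaning wall. (Lengths in mm.)
- slug1: Plastic slug (chopped sprue), blue, a round-ended cylinder 14 in diameter and about 19 long, 10 g. Origin: its centre; x along its length. Starts lying in the tub between the scoop's mouth and the leaning wall. (Lengths in mm.)
- slug2: Plastic slug (chopped sprue), yellow, a round-ended cylinder 14 in diameter and about 19 long, 10 g. Origin: its centre; x along its length. Starts lying in the tub between the scoop's mouth and the leaning wall. (Lengths in mm.)
- slug3: Plastic slug (chopped sprue), green, a round-ended cylinder 14 in diameter and about 19 long, 10 g. Origin: its centre; x along its length. Starts lying in the tub between the scoop's mouth and the leaning wall. (Lengths in mm.)
- slug4: Plastic slug (chopped sprue), blue, a round-ended cylinder 14 in diameter and about 19 long, 10 g. Origin: its centre; x along its length. Starts lying in the tub between the scoop's mouth and the leaning wall. (Lengths in mm.)
- slug5: Plastic slug (chopped sprue), yellow, a round-ended cylinder 14 in diameter and about 19 long, 10 g. Origin: its centre; x along its length. Starts lying in the tub between the scoop's mouth and the leaning wall. (Lengths in mm.)
- can_blue: Spray can, blue cap, 66 diameter, 195 high. Origin: centre of its base. A bystander. (Lengths in mm.)
- can_white: Red spray can, white cap, 66 diameter, 195 high. Origin: centre of its base. A bystander. (Lengths in mm.)
- tape: Roll of cream masking tape lying flat, 100 diameter, 24 high. Origin: centre of its underside. A bystander. (Lengths in mm.)
- bowl: White bowl, 130 diameter, 60 high. Origin: centre of its base. A bystander. (Lengths in mm.)
- glue: Small white glue bottle with a blue nozzle, 32 diameter, 95 high. Origin: centre of its base. A bystander. (Lengths in mm.)
- driver: Screwdriver with a red handle lying on the bench, about 200 long. Origin: under its middle; x along it, towards the tip. A bystander. (Lengths in mm.)

How it is judged:
By the outcome, as a careful person would: the job done as asked, in the order asked, and still so for the second after the job is handed in, while the arm keeps its last pose, push and grip.
It also fails if it takes over 72 s, if anything falls off the work surface, if the arm or the gripper's body presses on something with over 40 N, if the wrist force passes 120 N, or if a joint passes its speed limit or range.

## Working session

There is one attempt and no reset: what is moved stays moved. The work goes in short steps, Python scripts to look and compute and a shell command to move; the robot and the scene stay as the last step left them, time stands still between calls to the robot, and variables do not carry over. Pictures are saved under pics/ and viewed, about 8 in all and at most 12, crops included, and the job is handed in when it is done.

```bash
mkdir -p pics; ls; python3 - <<'E'
from plant import *
import cv2,numpy as np
s=get_state();print(s)
for n in("scene","top"):
    im=read_camera(n);cv2.imwrite(f"pics/{n}0.png",im[:,:,::-1]);i=camera_info(n);print(n,i)
a=cv2.imread("pics/scene0.png");b=cv2.imread("pics/top0.png")
E
```

```text
pics
{'time': 0.0, 'qpos': array([ 1.17197399e+00,  2.87188107e-01,  1.57820285e+00, -7.49593636e-06,
        1.27860814e+00, -1.49995508e-01]), 'dq': array([-0.00085239, -0.00132484, -0.0012651 ,  0.00053336, -0.00129051,
        0.00084565]), 'joint_efforts': array([ 9.84156250e-04, -4.05979657e+01, -2.92625803e+01, -4.70515727e-05,
        5.90561220e-03, -4.99210870e-06]), 'eef_pos': array([0.16593706, 0.653594  , 0.22991823]), 'tcp_rot': array([ 1.24091535e-01,  9.92270045e-01, -1.15917457e-03, -3.22592647e-04]), 'contact_force': array([-0.38951636,  0.40088581,  0.07195235]), 'wrist_torque': array([-0.01060436, -0.04079506, -0.03078861]), 'opening': 0.9976881572038063}
scene {'K': array([[428.44251093,   0.        , 254.81182611],
       [  0.        , 428.44251093, 191.32814624],
       [  0.        ,   0.        ,   1.        ]]), 'R': array([[ 0.47636966,  0.87924112,  0.00264399],
       [ 0.70065141, -0.37779025, -0.60527855],
       [-0.53118692,  0.29018885, -0.79600935]]), 't': array([-0.30759163, -0.32523096,  1.74089883])}
top {'K': array([[397.62962657,   0.        , 257.19988303],
       [  0.        , 397.62962657, 185.21708368],
       [  0.        ,   0.        ,   1.        ]]), 'R': array([[ 0.01148207, -0.99987423,  0.01093972],
       [-0.98056793, -0.01340177, -0.19572153],
       [ 0.19584353, -0.00847985, -0.98059849]]), 't': array([0.02891244, 0.60834384, 1.25225862])}
```

View pics/scene0.png

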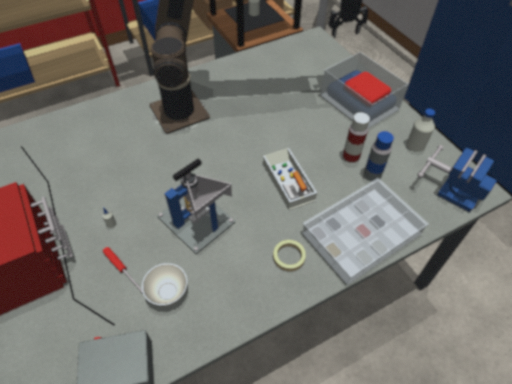

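View pics/top0.png

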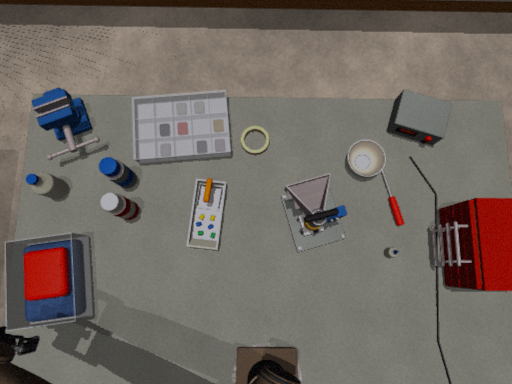

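Scene view: press at about (195,205), tub at (290,177), bystanders are clear of both. Top view: tub at (207,213) with the scoop handle at (208,190), press hopper at (310,190), T-handle at (325,215). I'll zoom in on the tub and press.

```bash
cat > h.py <<'E'
import numpy as np,cv2
from plant import *
from scipy.spatial.transform import Rotation as Rn
def proj(n,X):
    i=camera_info(n);c=np.atleast_2d(X)@i["R"].T+i["t"];p=c@i["K"].T;return p[:,:2]/p[:,2:]
def cast(n,uv,z):
    i=camera_info(n);d=i["R"].T@np.linalg.inv(i["K"])@np.array([uv[0],uv[1],1.]);o=-i["R"].T@i["t"];return o+d*(z-o[2])/d[2]
E
python3 - <<'E'
from h import *
t=cv2.imread("pics/top0.png");s=cv2.imread("pics/scene0.png")
def crop(im,x,y,w,h,W,H): return cv2.resize(im[y:y+h,x:x+w],(W,H),interpolation=cv2.INTER_CUBIC)
A=crop(t,180,170,60,90,400,600);B=crop(t,275,165,80,90,400,450)
B=np.vstack([B,np.zeros((150,400,3),np.uint8)])
cv2.imwrite("pics/crop0.png",np.hstack([A,B]))
C=crop(s,255,140,70,70,400,400);D=crop(s,150,150,90,105,400,467)
C=np.vstack([C,np.zeros((67,400,3),np.uint8)])
cv2.imwrite("pics/crop1.png",np.hstack([C,D]))
for n,uv,z in[("top",(207,190),.09),("top",(207,213),.04),("top",(313,222),.23)]:print(cast(n,uv,z))
print(proj("top",[[.166,.654,.23]]))
E
```

```text
[0.58407054 0.19781059 0.09      ]
[0.51615101 0.20099137 0.04      ]
[ 0.47048786 -0.12033974  0.23      ]
[[ 23.0101507 333.0666117]]
```

View pics/crop0.png

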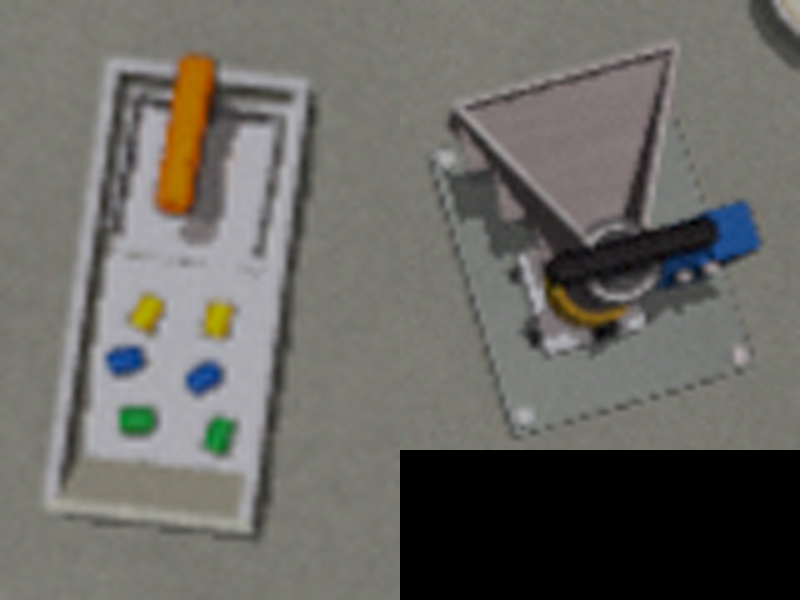

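View pics/crop1.png

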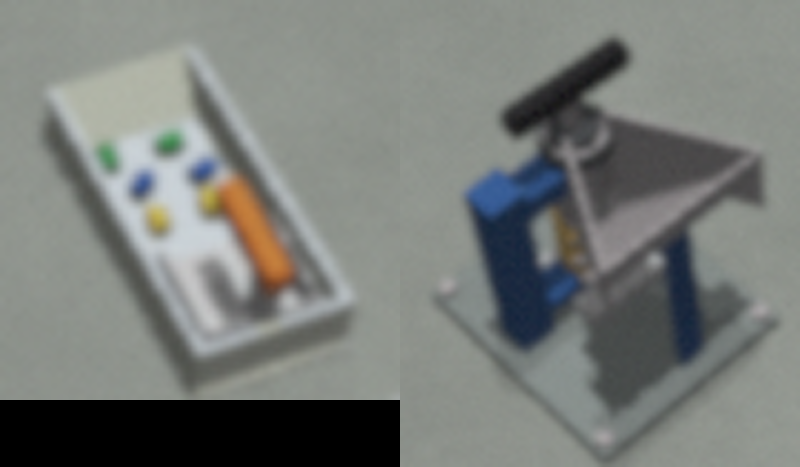

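Crop 0: tub rim corners are at about (108,60), (314,80), (254,537) and (45,508) in the crop, with six slugs in the near half and the scoop's orange bar along tub x. The hopper's outer corners are at about (455,108) and (677,45), and the black T-bar runs from (550,268) to (718,232). Crop 1 shows the same layout, with the ram down.

```bash
python3 - <<'E'
from h import *
t=cv2.imread("pics/top0.png");s=cv2.imread("pics/scene0.png")
c=[cast("top",(180+x/6.667-.4,170+y/6.667-.4),.042) for x,y in((108,60),(314,80),(254,537),(45,508))]
print("tub",np.round(c,4));a,b,d,e=c
ax=(a+b-d-e)[:2];print("tub yaw",np.degrees(np.arctan2(ax[1],ax[0])),"ends",(a+b)/2,(d+e)/2)
# orange
def mask(im,box,lo,hi):
    x0,y0,x1,y1=box;h=cv2.cvtColor(im,cv2.COLOR_BGR2HSV);m=cv2.inRange(h,lo,hi);k=np.zeros_like(m);k[y0:y1,x0:x1]=m[y0:y1,x0:x1];return k
def rect(m,im=None):
    p=cv2.findNonZero(m);return cv2.minAreaRect(p),p[:,0].mean(0)
mo=[rect(mask(im,bx,(5,150,100),(20,255,255))) for im,bx in((t,(190,170,230,215)),(s,(280,160,315,200)))]
print(mo)
def tri(u,v):
    M=[camera_info(n) for n in("top","scene")]
    P=[i["K"]@np.c_[i["R"],i["t"]] for i in M]
    X=cv2.triangulatePoints(P[0],P[1],np.array(u,float).reshape(2,1),np.array(v,float).reshape(2,1))[:,0];return X[:3]/X[3]
print("bar c",tri(mo[0][1],mo[1][1]),cast("top",mo[0][1],.088))
bp=cv2.boxPoints(mo[0][0]);print("bar corners",np.round([cast("top",p,.09) for p in bp],4))
q=lambda x,y,z:cast("top",(275+x/5-.4,165+y/5-.4),z)
h1,h2=q(55,108,.204),q(277,45,.204);print("hop corners",h1,h2)
dd=(h1-h2)[:2];yw=np.degrees(np.arctan2(dd[1],dd[0]))-90;print("press yaw",yw)
n=np.array([np.cos(np.radians(yw)),np.sin(np.radians(yw))]);print("axis from hopper",(h1+h2)[:2]/2-.114*n)
k=[q(35,150,.012),q(115,437,.012),q(355,365,.012)];print("plate",np.round(k,4),"ctr",(k[0]+k[2])/2)
mb=mask(t,(305,205,325,225),(0,0,0),(180,255,45));
for u in((150,268),(318,232)):print("bar end",q(*u,.236))
m1,m2=((150+318)/2/5+275-.4,250/5+165-.4),(150+(565-400)/4.444-.4,150+88/4.448-.4)
print("bar mid tri",tri(m1,m2))
E
```

```text
tub [[0.6313 0.2424 0.042 ]
 [0.6225 0.1387 0.042 ]
 [0.3955 0.1618 0.042 ]
 [0.4082 0.2637 0.042 ]]
tub yaw -5.632225249875941 ends [0.62689935 0.19056787 0.042     ] [0.40181813 0.21276509 0.042     ]
[(((207.2099609375, 189.52999877929688), (5.656854629516602, 23.334524154663086), 8.130102157592773), array([207.35772358, 189.51219512])), (((299.17694091796875, 180.68463134765625), (18.48117446899414, 5.085422992706299), 60.2551155090332), array([299.18823529, 180.56470588]))]
bar c [0.58798762 0.19840377 0.07848599] [0.58605272 0.19695818 0.088     ]
bar corners [[0.5492 0.2101 0.09  ]
 [0.6248 0.2023 0.09  ]
 [0.6224 0.1842 0.09  ]
 [0.5469 0.1921 0.09  ]]
hop corners [ 0.57736418 -0.0454889   0.204     ] [ 0.61709406 -0.17683901  0.204     ]
press yaw 16.829158452728365
axis from hopper [ 0.48811148 -0.14416912]
plate [[ 0.586  -0.0474  0.012 ]
 [ 0.3936 -0.1004  0.012 ]
 [ 0.443  -0.2615  0.012 ]] ctr [ 0.51449765 -0.15444398  0.012     ]
bar end [ 0.48022588 -0.09600286  0.236     ]
bar end [ 0.50179522 -0.19106941  0.236     ]
bar mid tri [ 0.49198205 -0.14452361  0.22862988]
```

```bash
R='{"travel":[[19.5,-29.5,0],[19.5,-29.5,0],[19.5,-29.5,0],[19.5,-29.5,0]],"dr":[[0,0,0.7],[0,0,0.7],[0,0,0.7],[0,0,0.7]],"jaw":[0,0,0,0]}' ; 
python3 -m jog '{"travel":[[19.5,-29.5,0],[19.5,-29.5,0],[19.5,-29.5,0],[19.5,-29.5,0]],"dr":[[0,0,0.7],[0,0,0.7],[0,0,0.7],[0,0,0.7]],"jaw":[0,0,0,0]}'
python3 -m jog '{"travel":[[19.5,-29.5,0],[19.5,-29.5,0],[19.5,-29.5,0],[19.5,-29.5,0]],"dr":[[0,0,0.7],[0,0,0.7],[0,0,0.7],[0,0,0.7]],"jaw":[0,0,0,0]}'
python3 -m jog '{"travel":[[19.5,-29.5,0],[19.5,-29.5,0],[19.5,-29.5,0],[19.5,-29.5,0]],"dr":[[0,0,0.7],[0,0,0.7],[0,0,0.7],[0,0,0.7]],"jaw":[0,0,0,0]}'
python3 -m jog '{"travel":[[0,0,0]],"dr":[[0,0,0]],"jaw":[0]}'
```

```text
time: 0.43
eef_pos: [0.2444, 0.5347, 0.2305]
tcp_rot: [0.099, 0.995, -0.001, -0.0]
contact_force: [1.3, -0.4, 0.3]
opening: 0.995
time: 0.77
eef_pos: [0.3225, 0.4165, 0.2308]
tcp_rot: [0.075, 0.997, -0.0, -0.0]
contact_force: [0.2, -0.4, -0.1]
opening: 1.001
time: 1.1
eef_pos: [0.4005, 0.2986, 0.231]
tcp_rot: [0.051, 0.999, -0.0, -0.0]
contact_force: [0.2, 0.8, 0.6]
opening: 1.003
time: 1.18
eef_pos: [0.4027, 0.2961, 0.231]
tcp_rot: [0.054, 0.999, -0.001, 0.0]
contact_force: [-0.0, 0.8, -0.4]
opening: 1.001
```

```bash

python3 -m jog '{"travel":[[30,-16.5,-12],[30,-16.5,-12],[30,-16.5,-12]],"dr":[[0,0,0],[0,0,0],[0,0,0]],"jaw":[0,0,0]}' >/dev/null
python3 -m jog '{"travel":[[30,-16.5,-12],[30,-16.5,-12],[30,-16.5,-12],[0,0,0],[0,0,0]],"dr":[[0,0,0],[0,0,0],[0,0,0],[0,0,0],[0,0,0]],"jaw":[0,0,0,0,0]}'
cat >> h.py <<'E'
def wcast(uv,z,s,ci):
    K,M=ci["K"],ci["mount"];d=(np.array(uv,float)-[K[0,2],K[1,2]]);r=np.hypot(*d);th=r/K[0,0]
    v=np.array([d[0]/r*np.sin(th),d[1]/r*np.sin(th),np.cos(th)])
    T=Rn.from_quat(s["tcp_rot"]).as_matrix();o=T@M[:3,3]+s["eef_pos"];w=T@M[:3,:3]@v;return o+w*(z-o[2])/w[2]
E
python3 - <<'E'
from h import *
s=get_state();im=read_camera("wrist");cv2.imwrite("pics/w0.png",im[:,:,::-1]);ci=camera_info("wrist");print(ci)
h=cv2.cvtColor(im,cv2.COLOR_RGB2HSV);m=cv2.inRange(h,(5,150,80),(20,255,255))
n,l,st,c=cv2.connectedComponentsWithStats(m);k=1+np.argmax(st[1:,4]);print(st[k],c[k])
p=cv2.findNonZero((l==k).astype(np.uint8));r=cv2.minAreaRect(p);print(r)
b=[wcast(q,.09,s,ci) for q in cv2.boxPoints(r)];print(np.round(b,4),np.mean(b,0),s["eef_pos"],s["tcp_rot"])
E
```

```text
time: 1.85
eef_pos: [0.5801, 0.2005, 0.1572]
tcp_rot: [0.052, 0.999, -0.0, -0.002]
contact_force: [-0.1, 0.2, 0.1]
opening: 1.002
{'K': array([[297.31863964,   0.        , 261.26397399],
       [  0.        , 297.31863964, 196.06780167],
       [  0.        ,   0.        ,   1.        ]]), 'mount': array([[ 1.58852110e-04, -9.46782054e-01, -3.21875313e-01,
         8.19270713e-02],
       [ 9.99999890e-01,  2.92162793e-04, -3.65863400e-04,
        -6.22699445e-04],
       [ 4.40432891e-04, -3.21875220e-01,  9.46781997e-01,
        -1.42916840e-01],
       [ 0.00000000e+00,  0.00000000e+00,  0.00000000e+00,
         1.00000000e+00]])}
[ 248  172   23   90 1806] [258.7358804  216.75526024]
((258.9676818847656, 216.5513916015625), (21.078758239746094, 89.20980834960938), 1.1934894323349)
[[0.624  0.1838 0.09  ]
 [0.5498 0.1942 0.09  ]
 [0.5517 0.2094 0.09  ]
 [0.6261 0.201  0.09  ]] [0.587912   0.19709872 0.09      ] [0.58007754 0.20050137 0.15719538] [ 5.22384718e-02  9.98632652e-01 -2.33364217e-04 -1.97850620e-03]
```

View pics/w0.png

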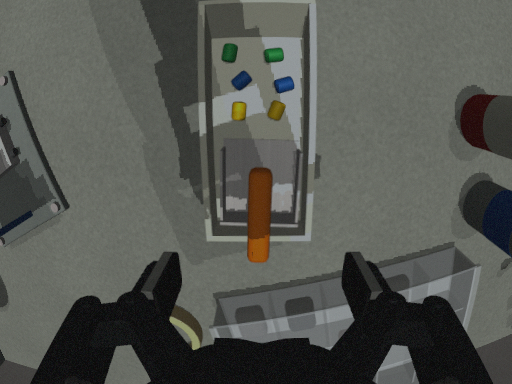

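```bash

python3 -m jog '{"travel":[[1.5,-1.5,-32],[1.5,-1.5,-32],[0,0,-20],[0,0,-13],[0,0,0]],"dr":[[0,0,0],[0,0,0],[0,0,0],[0,0,0],[0,0,0]],"jaw":[0,0,0,0,0]}' 90
python3 -m jog '{"travel":[[0,0,0],[0,0,0],[0,0,0],[0,0,0],[0,0,0]],"dr":[[0,0,0],[0,0,0],[0,0,0],[0,0,0],[0,0,0]],"jaw":[255,255,255,255,255]}' 90
python3 -m jog '{"travel":[[0,0,0],[0,0,0],[0,0,0],[0,0,0],[0,0,0]],"dr":[[0,0,0],[0,0,0],[0,0,0],[0,0,0],[0,0,0]],"jaw":[255,255,255,255,255]}' 90
```

```text
time: 2.32
eef_pos: [0.58, 0.199, 0.0595]
tcp_rot: [0.05, 0.999, -0.001, -0.003]
contact_force: [-1.0, -0.0, -0.9]
opening: 1.0
time: 2.73
eef_pos: [0.584, 0.1984, 0.0638]
tcp_rot: [0.051, 0.999, 0.0, 0.001]
contact_force: [0.7, -0.2, 0.0]
opening: 0.299
time: 3.15
eef_pos: [0.5841, 0.1983, 0.0636]
tcp_rot: [0.051, 0.999, 0.0, 0.001]
contact_force: [-1.0, 0.3, 5.6]
opening: 0.193
```

```bash

python3 -m jog '{"travel":[[-9,0.8,-1],[-9,0.8,0],[-9,0.8,0],[-9,0.8,0],[-9,0.8,0]],"dr":[[0,0,0],[0,0,0],[0,0,0],[0,0,0],[0,0,0]],"jaw":[255,255,255,255,255]}' 90
python3 -m jog '{"travel":[[-9,0.8,0],[-9,0.8,0],[-9,0.8,0],[-9,0.8,0],[-4,0.4,0]],"dr":[[0,0,0],[0,0,0],[0,0,0],[0,0,0],[0,0,0]],"jaw":[255,255,255,255,255]}' 90
python3 - <<'E'
from h import *
s=get_state();im=read_camera("wrist");cv2.imwrite("pics/w1.png",im[:,:,::-1]);print(s["eef_pos"],s["contact_force"])
E
```

```text
time: 3.57
eef_pos: [0.5413, 0.2024, 0.0639]
tcp_rot: [0.051, 0.999, 0.001, 0.004]
contact_force: [4.6, 0.4, 6.8]
opening: 0.19
time: 3.98
eef_pos: [0.501, 0.2062, 0.0639]
tcp_rot: [0.051, 0.999, 0.001, 0.004]
contact_force: [5.0, -0.5, 5.3]
opening: 0.192
[0.5010006  0.20619342 0.06387513] [ 4.96291293 -0.4807583   5.34918135]
```

View pics/w1.png

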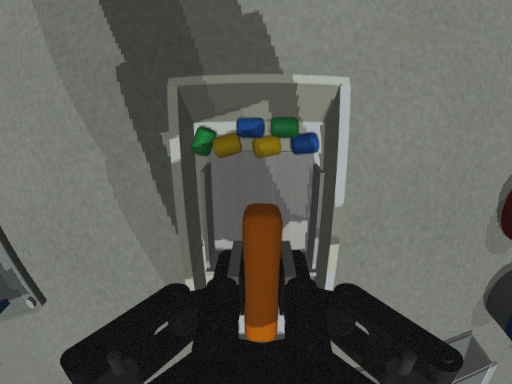

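The six slugs lie in two rows (image rows 127 and 145) just ahead of the lip (row ~152), with about 20 mm of floor left. I'll keep pushing toward the leaning wall.

```bash

python3 -m jog '{"travel":[[-5,0.5,0],[-5,0.5,0],[-5,0.5,0],[-3,0.3,0],[0,0,0]],"dr":[[0,0,0],[0,0,0],[0,0,0],[0,0,0],[0,0,0]],"jaw":[255,255,255,255,255]}' 90
python3 - <<'E'
from h import *
s=get_state();im=read_camera("wrist");cv2.imwrite("pics/w2.png",im[60:260,130:390,::-1]);print(s["eef_pos"],s["contact_force"])
E
```

```text
time: 4.45
eef_pos: [0.4859, 0.2081, 0.0646]
tcp_rot: [0.05, 0.999, 0.001, 0.008]
contact_force: [8.5, 0.2, 4.1]
opening: 0.195
[0.48591443 0.20813499 0.06459336] [8.50436424 0.17410728 4.07798742]
```

View pics/w2.png

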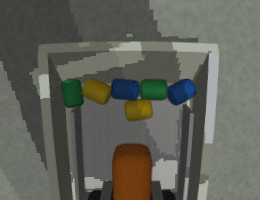

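One yellow is in the pan and the other five are lined up between the lip and the wall. I'll push the last few mm, then sweep the lip up the leaning wall.

```bash

python3 -m jog '{"travel":[[-3,0.3,0],[-1.5,0.1,2.2],[-1.5,0.1,2.2],[-1.5,0.1,2.4],[-1.5,0.1,2.4]],"dr":[[0,0,0],[0.5,5,0],[0.5,5,0],[0.5,5,0],[0.5,5,0]],"jaw":[255,255,255,255,255]}' 110
python3 -m jog '{"travel":[[0,0,0],[0,0,0]],"dr":[[0,0,0],[0,0,0]],"jaw":[255,255]}' 
python3 - <<'E'
from h import *
s=get_state();im=read_camera("wrist");cv2.imwrite("pics/w3.png",im[60:260,130:390,::-1]);print(s["eef_pos"],s["contact_force"])
E
```

```text
time: 4.92
eef_pos: [0.4782, 0.2086, 0.0722]
tcp_rot: [0.05, 0.985, 0.01, -0.166]
contact_force: [13.1, -0.6, -0.9]
opening: 0.187
time: 5.08
eef_pos: [0.478, 0.2083, 0.0728]
tcp_rot: [0.051, 0.985, 0.01, -0.167]
contact_force: [11.4, 0.1, 5.9]
opening: 0.186
[0.47797475 0.20829868 0.07279311] [11.44629701  0.07378231  5.91351569]
```

View pics/w3.png

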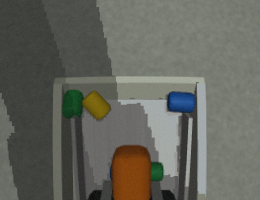

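```bash

python3 -m jog '{"travel":[[-2,0.2,1],[-2,0.2,1],[0,0,1],[0,0,1],[0,0,2]],"dr":[[0.5,4,0],[0.5,4,0],[0.5,4,0],[0.4,4,0],[0,0,0]],"jaw":[255,255,255,255,255]}' 
python3 -m jog '{"travel":[[0,0,10],[0,0,20],[0,0,30],[0,0,20],[0,0,0]],"dr":[[0,0,0],[0,0,0],[0,0,0],[0,0,0],[0,0,0]],"jaw":[255,255,255,255,255]}' 
python3 - <<'E'
from h import *
s=get_state();im=read_camera("wrist");cv2.imwrite("pics/w4.png",cv2.resize(im[60:260,130:390,::-1],None,fx=1.5,fy=1.5));print(s["eef_pos"],s["contact_force"])
t=read_camera("scene");cv2.imwrite("pics/s4.png",t[:,:,::-1])
E
```

```text
time: 5.55
eef_pos: [0.4678, 0.2079, 0.075]
tcp_rot: [0.049, 0.949, 0.017, -0.312]
contact_force: [2.0, -1.3, -1.0]
opening: 0.188
time: 5.97
eef_pos: [0.4683, 0.2095, 0.161]
tcp_rot: [0.048, 0.95, 0.018, -0.307]
contact_force: [0.8, 0.5, -1.5]
opening: 0.183
[0.46827742 0.2094784  0.16101143] [ 0.83517007  0.46204974 -1.54178379]
```

View pics/w4.png

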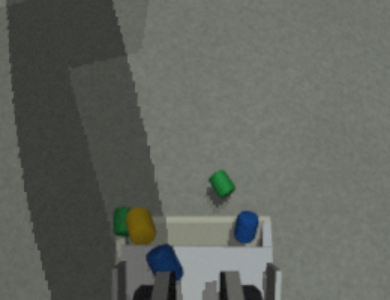

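```bash
python3 - <<'E'
import cv2
a=cv2.imread("pics/s4.png");cv2.imwrite("pics/s4c.png",cv2.resize(a[100:230,210:350],None,fx=4,fy=4,interpolation=cv2.INTER_CUBIC))
E
```

```text
(no output)
```

View pics/s4c.png

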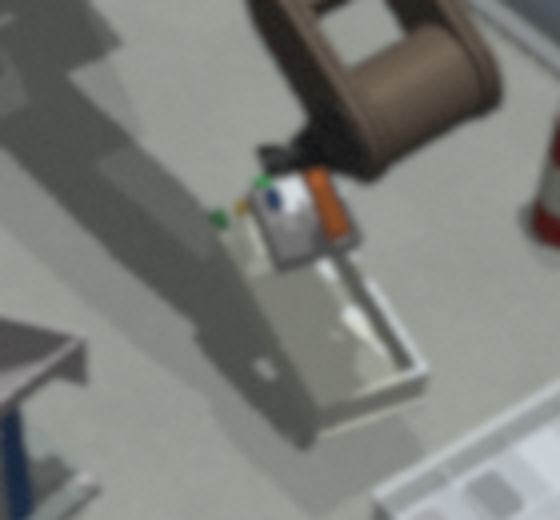

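The scene view shows the scoop raised, with at least one blue in the pan and a green and a yellow near the tub's end rim. I have two views left, so I'll find the slugs numerically by triangulating colour blobs between wrist, top and scene.

```bash
cat >> h.py <<'E'
COL={"g":((45,80,40),(80,255,255)),"b":((105,110,50),(125,255,255)),"y":((20,110,60),(33,255,255))}
def blobs(im,box,amin):
    h=cv2.cvtColor(im,cv2.COLOR_RGB2HSV);out=[]
    for k,(lo,hi) in COL.items():
        n,l,st,c=cv2.connectedComponentsWithStats(cv2.inRange(h,lo,hi))
        for j in range(1,n):
            if st[j,4]>=amin and box[0]<c[j][0]<box[2] and box[1]<c[j][1]<box[3]: out.append((k,c[j],st[j,4]))
    return out
def wray(uv,s,ci):
    a=wcast(uv,s["eef_pos"][2]-.05,s,ci);T=Rn.from_quat(s["tcp_rot"]).as_matrix();o=T@ci["mount"][:3,3]+s["eef_pos"];d=a-o;return o,d/np.linalg.norm(d)
def ray(n,uv):
    a=cast(n,uv,0.);i=camera_info(n);o=-i["R"].T@i["t"];d=a-o;return o,d/np.linalg.norm(d)
def meet(r1,r2):
    A=np.c_[r1[1],-r2[1]];x=np.linalg.lstsq(A,r2[0]-r1[0],rcond=None)[0];p=r1[0]+x[0]*r1[1];q=r2[0]+x[1]*r2[1];return (p+q)/2,np.linalg.norm(p-q)
def scan(sbox=(240,120,330,215),tbox=(170,160,245,265)):
    s=get_state();w=read_camera("wrist");S=read_camera("scene");t=read_camera("top");ci=camera_info("wrist")
    bw=blobs(w,(120,0,400,384),12);bs=blobs(S,sbox,2);bt=blobs(t,tbox,2)
    for nm,B in(("w",bw),("s",bs),("t",bt)):print(nm,[(k,np.round(c).astype(int).tolist(),int(a)) for k,c,a in B])
    R=dict(w=[(k,wray(c,s,ci)) for k,c,a in bw],s=[(k,ray("scene",c)) for k,c,a in bs],t=[(k,ray("top",c)) for k,c,a in bt])
    for a,b in("ws","wt","st"):
        for i,(k,r) in enumerate(R[a]):
            for j,(m,q) in enumerate(R[b]):
                if k==m:
                    p,e=meet(r,q)
                    if e<.007 and -.02<p[2]<.35: print(a,i,b,j,k,np.round(p*1000).astype(int),round(e*1000,1))
    for i,(k,c,a) in enumerate(bt): print("t",i,k,"z0.007->",np.round(cast("top",c,.007),3))
    return s,w,S,t
E
python3 - <<'E'
from h import *
s,w,S,t=scan();print(s["eef_pos"])
E
```

```text
w [('g', [286, 154], 180), ('g', [213, 209], 258)]
s [('g', [273, 140], 8), ('g', [264, 154], 6), ('b', [280, 156], 4), ('y', [276, 166], 2)]
t []
w 1 s 0 g [435 182 141] 3.0
w 1 s 1 g [407 168  49] 0.9
[0.46638734 0.20893823 0.1567343 ]
```

```bash
python3 - <<'E'
from h import *
s=get_state();w=read_camera("wrist");S=read_camera("scene");t=read_camera("top");ci=camera_info("wrist")
r=lambda im,x0,y0,x1,y1,W,H:cv2.resize(im[y0:y1,x0:x1,::-1],(W,H),interpolation=cv2.INTER_CUBIC)
A=r(w,130,60,390,384,480,600);B=r(S,240,125,310,190,320,300);C=r(t,180,190,240,250,320,300)
cv2.imwrite("pics/m5.png",np.hstack([A,np.vstack([B,C])]))
print(s["time"],s["eef_pos"])
for p in((286,154),(213,209)):print([np.round(wcast(p,z,s,ci),3) for z in(.007,.05)])
for p in((273,140),(264,154),(280,156),(276,166)):print([np.round(cast("scene",p,z),3) for z in(.007,.05,.12)])
E
```

```text
6.2167 [0.46546471 0.2086018  0.15463066]
[array([0.337, 0.25 , 0.007]), array([0.358, 0.244, 0.05 ])]
[array([0.395, 0.162, 0.007]), array([0.407, 0.168, 0.05 ])]
[array([0.326, 0.252, 0.007]), array([0.362, 0.23 , 0.05 ]), array([0.419, 0.194, 0.12 ])]
[array([0.373, 0.187, 0.007]), array([0.407, 0.167, 0.05 ]), array([0.461, 0.135, 0.12 ])]
[array([0.41 , 0.234, 0.007]), array([0.442, 0.212, 0.05 ]), array([0.495, 0.177, 0.12 ])]
[array([0.445, 0.196, 0.007]), array([0.476, 0.176, 0.05 ]), array([0.526, 0.143, 0.12 ])]
```

View pics/m5.png

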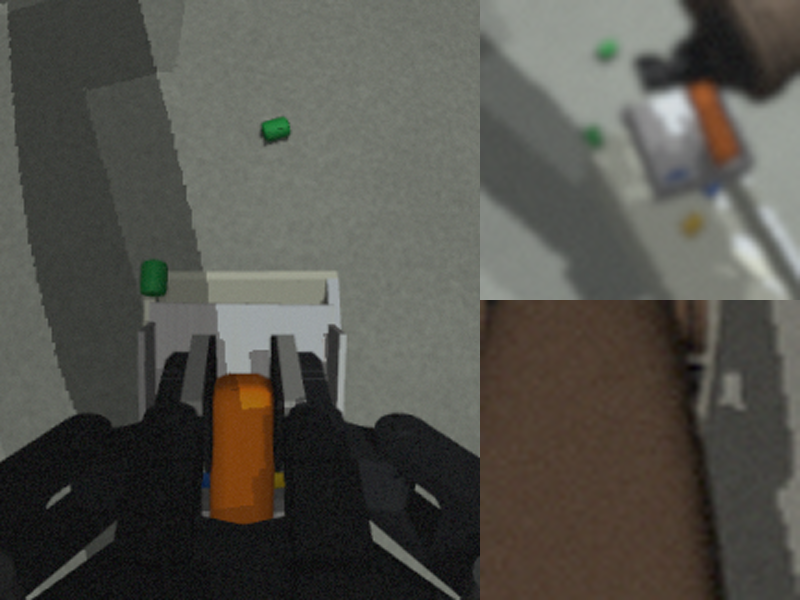

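Two slugs (a blue and a yellow) are in the back of the pan. Another blue and yellow are back in the tub, one green sits on the rim corner at (0.407,0.168), and one green is on the bench at (0.33,0.25). With only two loaded, I'll back off and sweep again with those still in the pan.

```bash

python3 -m jog '{"travel":[[15,-1.5,0],[20,-2,-5],[20,-2,-5],[20,-2,-5],[20,-2,-5]],"dr":[[0,0,0],[-0.2,-3,0],[-0.2,-3,0],[-0.2,-3,0],[-0.2,-3,0]],"jaw":[255,255,255,255,255]}' >/dev/null
python3 -m jog '{"travel":[[14,-1.5,0],[8,-1,0],[2,0,0],[0,0,0]],"dr":[[-0.2,-3,0],[-0.2,-3,0],[0,0,0],[0,0,0]],"jaw":[255,255,255,255]}'
python3 - <<'E'
from h import *
COL["b"]=((100,90,25),(130,255,255));COL["y"]=((15,100,50),(33,255,255))
s,w,S,t=scan();print(s["time"],s["eef_pos"],s["tcp_rot"]);ci=camera_info("wrist")
for k,c,a in blobs(w,(120,0,400,384),12):print(k,c.round(),a,np.round(wcast(c,.011,s,ci),3))
E
```

```text
time: 7.12
eef_pos: [0.5858, 0.1966, 0.136]
tcp_rot: [0.048, 0.986, 0.015, -0.159]
contact_force: [-0.1, 0.7, -1.2]
opening: 0.185
w [('g', [211, 40], 236), ('b', [294, 102], 225), ('b', [241, 319], 32), ('y', [287, 184], 237), ('y', [281, 319], 57)]
s [('g', [263, 132], 6), ('g', [264, 154], 5)]
t [('y', [210, 162], 2), ('y', [199, 170], 4), ('y', [202, 170], 2), ('y', [198, 172], 2), ('y', [204, 174], 4), ('y', [214, 174], 2), ('y', [213, 181], 3), ('y', [206, 184], 2), ('y', [209, 186], 2), ('y', [212, 188], 2), ('y', [196, 194], 2), ('y', [212, 193], 4), ('y', [215, 193], 3), ('y', [183, 198], 2), ('y', [206, 198], 2), ('y', [218, 199], 3), ('y', [221, 200], 2), ('y', [215, 202], 2), ('y', [212, 204], 2), ('y', [216, 205], 3), ('y', [184, 209], 2), ('y', [192, 209], 2), ('y', [222, 210], 3), ('y', [212, 216], 4), ('y', [216, 217], 3), ('y', [219, 216], 2), ('y', [186, 220], 2), ('y', [204, 218], 2), ('y', [222, 226], 4), ('y', [179, 226], 2), ('y', [182, 230], 2), ('y', [178, 232], 2), ('y', [196, 234], 3), ('y', [221, 233], 3), ('y', [223, 235], 3), ('y', [206, 237], 2), ('y', [
[... 2016 characters left out ...]
07-> [0.391 0.228 0.007]
t 44 y z0.007-> [0.396 0.139 0.007]
t 45 y z0.007-> [0.388 0.261 0.007]
t 46 y z0.007-> [0.381 0.246 0.007]
t 47 y z0.007-> [0.372 0.252 0.007]
t 48 y z0.007-> [0.372 0.203 0.007]
t 49 y z0.007-> [0.373 0.138 0.007]
t 50 y z0.007-> [0.368 0.3   0.007]
t 51 y z0.007-> [0.361 0.192 0.007]
t 52 y z0.007-> [0.361 0.167 0.007]
t 53 y z0.007-> [0.355 0.301 0.007]
t 54 y z0.007-> [0.353 0.139 0.007]
7.1167 [0.58579571 0.19664461 0.13601231] [ 0.04813846  0.98605086  0.0150326  -0.15862035]
g [211.  40.] 236 [0.384 0.164 0.011]
b [294. 102.] 225 [0.465 0.243 0.011]
b [241. 319.] 32 [0.679 0.167 0.011]
y [287. 184.] 237 [0.547 0.227 0.011]
y [281. 319.] 57 [0.684 0.208 0.011]
```

In the pan: blue and yellow at the back wall. In the tub: blue at (0.465,0.243), and yellow at (0.547,0.227), which lies where the scoop would set down. I'll tip these two into the hopper first, then come back for more. Raise and go over.

```bash

python3 -m jog '{"travel":[[0,0,25],[0,0,38],[0,0,38],[0,0,38],[0,0,38]],"dr":[[0,0,0],[0,0,0],[0,0,0],[0,0,0],[0,0,0]],"jaw":[255,255,255,255,255]}' >/dev/null
python3 -m jog '{"travel":[[2,-15,13],[4,-25,0],[4,-32,0],[4,-34,0],[4,-34,0]],"dr":[[0,0,2.25],[0,0,2.25],[0,0,2.25],[0,0,2.25],[0,0,2.25]],"jaw":[255,255,255,255,255]}'
python3 -m jog '{"travel":[[4,-34,0],[4,-34,0],[4,-34,0],[4,-32,0],[2,-28,0]],"dr":[[0,0,2.25],[0,0,2.25],[0,0,2.25],[0,0,2.25],[0,0,2.25]],"jaw":[255,255,255,255,255]}'
python3 -m jog '{"travel":[[0,0,0],[0,0,0]],"dr":[[0,0,0],[0,0,0]],"jaw":[255,255]}'
python3 - <<'E'
from h import *
s=get_state();print(s["qpos"].round(3));M=Rn.from_quat(s["tcp_rot"]).as_matrix();print(M.round(3), "yaw y",np.degrees(np.arctan2(M[1,1],M[0,1]))-90)
w=read_camera("wrist");cv2.imwrite("pics/w6.png",w[:,:,::-1]);ci=camera_info("wrist")
COL["b"]=((100,90,25),(130,255,255));COL["y"]=((15,100,50),(33,255,255))
for k,c,a in blobs(w,(120,0,400,384),12):print(k,c.round(),a)
S=read_camera("scene");cv2.imwrite("pics/s6.png",S[:,:,::-1])
t=read_camera("top");cv2.imwrite("pics/t6.png",t[:,:,::-1])
# hopper ref points in wrist image
a=np.array([.490,-.1442]);y=np.radians(16.5);n=np.array([np.cos(y),np.sin(y)]);p=np.array([-n[1],n[0]])
def wproj(X):
    T=np.eye(4);T[:3,:3]=M;T[:3,3]=s["eef_pos"];c=(np.linalg.inv(T@ci["mount"])@np.append(X,1))[:3]
    th=np.arctan2(np.hypot(c[0],c[1]),c[2]);f=ci["K"][0,0];d=c[:2]/np.hypot(c[0],c[1]);return d*f*th+[ci["K"][0,2],ci["K"][1,2]]
for nm,o,l,z in(("hL",114,68,.204),("hR",114,-68,.204),("barL",0,50,.241),("barR",0,-50,.241)):
    print(nm,wproj(np.append(a+n*o/1000+p*l/1000,z)).round())
E
```

```text
time: 8.1
eef_pos: [0.6038, 0.0558, 0.3262]
tcp_rot: [-0.05, 0.986, -0.0, -0.159]
contact_force: [0.5, 0.3, -1.2]
opening: 0.185
time: 8.52
eef_pos: [0.6219, -0.1073, 0.3259]
tcp_rot: [-0.146, 0.976, -0.016, -0.158]
contact_force: [0.1, 0.2, -3.2]
opening: 0.185
time: 8.68
eef_pos: [0.6217, -0.1064, 0.3257]
tcp_rot: [-0.144, 0.977, -0.015, -0.158]
contact_force: [-0.2, 0.6, -2.0]
opening: 0.187
[-0.269  0.303  1.409 -0.155  1.709 -2.132]
[[-0.909 -0.286 -0.305]
 [-0.276  0.958 -0.075]
 [ 0.313  0.016 -0.949]] yaw y 16.609766853584176
b [125.  33.] 61
b [210. 111.] 2154
hL [331. 204.]
hR [191. 204.]
barL [319.  77.]
barR [206.  76.]
```

```bash
python3 - <<'E'
import cv2,numpy as np
w=cv2.imread("pics/w6.png");h=cv2.cvtColor(w,cv2.COLOR_BGR2HSV)
for y in(312,318,324):print(y,[tuple(int(v) for v in h[y,x]) for x in(230,236,240,244,248,278,282,286,290)])
g=cv2.cvtColor(w,cv2.COLOR_BGR2GRAY)
for y in(66,72,78,84,90):print(y,g[y,180:350:4].tolist())
for y in(150,170,190,200):print(y,g[y,150:380:5].tolist())
m=cv2.inRange(h,(5,150,60),(20,255,255));p=cv2.findNonZero(m);print("orange",cv2.boundingRect(p))
E
```

```text
312 [(70, 48, 16), (111, 99, 18), (38, 22, 47), (12, 167, 52), (11, 199, 105), (12, 197, 66), (174, 33, 39), (90, 77, 20), (150, 94, 19)]
318 [(30, 23, 22), (132, 75, 17), (0, 6, 90), (13, 223, 80), (13, 230, 101), (8, 69, 85), (15, 5, 112), (0, 9, 28), (120, 58, 22)]
324 [(100, 29, 26), (60, 73, 14), (40, 15, 50), (12, 223, 79), (12, 200, 106), (13, 126, 65), (38, 19, 54), (120, 13, 19), (78, 49, 26)]
66 [122, 120, 123, 123, 122, 126, 127, 123, 122, 123, 127, 121, 119, 125, 124, 122, 126, 118, 125, 122, 122, 124, 124, 122, 119, 122, 128, 126, 124, 128, 126, 123, 109, 69, 69, 66, 67, 67, 67, 67, 68, 66, 67]
72 [120, 122, 119, 119, 119, 126, 123, 117, 34, 27, 28, 25, 28, 26, 25, 28, 17, 30, 33, 33, 43, 47, 54, 62, 72, 84, 96, 108, 119, 124, 130, 113, 72, 67, 65, 69, 68, 67, 66, 64, 67, 65, 67]
78 [123, 122, 124, 123, 116, 120, 119, 30, 39, 44, 43, 40, 47, 45, 44, 44, 44, 47, 42, 45, 43, 47, 39, 43, 41, 43, 37, 41, 38, 36, 30, 31, 15, 23, 55, 70, 67, 66, 65, 66, 69, 64, 70]
84 [122, 117, 124, 118, 121, 124, 118, 26, 35, 38, 32, 36, 41, 35, 36, 37, 34, 36, 37, 37, 34, 38, 40, 39, 39, 40
[... 443 characters left out ...]
, 124, 120, 121, 122]
170 [123, 123, 125, 129, 122, 122, 125, 122, 126, 124, 127, 128, 147, 50, 122, 123, 125, 122, 123, 84, 71, 72, 71, 71, 69, 70, 70, 70, 69, 70, 64, 45, 49, 66, 125, 123, 118, 118, 121, 121, 125, 118, 122, 119, 122, 122]
190 [125, 124, 125, 122, 122, 123, 121, 122, 126, 125, 137, 68, 123, 123, 122, 121, 84, 84, 71, 72, 75, 108, 100, 71, 68, 71, 70, 72, 73, 68, 70, 71, 71, 53, 45, 119, 126, 120, 122, 120, 122, 122, 123, 121, 124, 124]
200 [124, 123, 125, 120, 124, 127, 128, 117, 123, 136, 121, 127, 125, 128, 125, 87, 88, 73, 74, 75, 108, 110, 107, 108, 108, 92, 72, 69, 68, 71, 68, 68, 73, 69, 72, 51, 118, 123, 123, 124, 120, 122, 116, 123, 124, 124]
orange (0, 0, 279, 343)
```

```bash
python3 - <<'E'
from h import *
COL["b"]=((100,120,25),(130,255,255));COL["y"]=((20,130,70),(33,255,255))
S=cv2.imread("pics/s6.png")[:,:,::-1];t=cv2.imread("pics/t6.png")[:,:,::-1]
T=Rn.from_quat([-0.144,.977,-.015,-.158]).as_matrix();o=np.array([.6217,-.1064,.3257])
# tool axes: x_tool = scoop -x ; z_tool = scoop -z ; grip=TCP
def pt(x,y,z): # scoop coords mm rel origin
    d=np.array([-(x-8),y,-(z-56)])/1000;return o+T@d
P=[pt(-40,-38,2),pt(-40,38,2),pt(40,38,2),pt(40,-38,2),pt(51,0,75),pt(-27,0,75)]
print("scene",proj("scene",P).round().tolist());print("top",proj("top",P).round().tolist())
ps=proj("scene",P)[:4]
for k,c,a in blobs(S,(150,100,330,250),2):print("s",k,c.round(),a)
for k,c,a in blobs(t,(180,140,350,260),4):print("t",k,c.round(),a)
E
```

```text
scene [[190.0, 177.0], [211.0, 162.0], [230.0, 183.0], [210.0, 199.0], [227.0, 182.0], [207.0, 161.0]]
top [[330.0, 182.0], [304.0, 190.0], [294.0, 166.0], [320.0, 159.0], [307.0, 144.0], [317.0, 168.0]]
s g [263. 132.] 9
s g [264. 154.] 8
s b [290. 164.] 5
s b [177. 205.] 478
s b [223. 199.] 12
s b [213. 217.] 98
s y [298. 182.] 2
t g [216. 247.] 20
t b [338. 213.] 130
t b [194. 230.] 15
t y [200. 206.] 17
t y [317. 228.] 5
```

```bash

python3 -m jog '{"travel":[[-4.2,-1.2,-6],[-4.2,-1.2,-6],[-4.2,-1.2,-6],[-4.2,-1.2,-6],[-4.2,-1.2,-6]],"dr":[[1.4,-4.8,0],[1.4,-4.8,0],[1.4,-4.8,0],[1.4,-4.8,0],[1.4,-4.8,0]],"jaw":[255,255,255,255,255]}'
python3 -m jog '{"travel":[[-4.2,-1.2,-6],[-4.2,-1.2,-6],[-4.2,-1.2,-2],[-4.2,-1.2,-1],[-4.2,-1.2,0]],"dr":[[1.4,-4.8,0],[1.4,-4.8,0],[1.4,-4.8,0],[1.4,-4.8,0],[1.4,-4.8,0]],"jaw":[255,255,255,255,255]}'
python3 -m jog '{"travel":[[-4.2,-1.2,0],[-4.2,-1.2,0],[-4.2,-1.2,0],[-4.2,-1.2,0],[0,0,0]],"dr":[[1.4,-4.8,0],[1.4,-4.8,0],[1.4,-4.8,0],[1.4,-4.8,0],[0,0,0]],"jaw":[255,255,255,255,255]}'
python3 -m jog '{"travel":[[0,0,0],[0,0,0],[0,0,0],[0,0,0],[0,0,0]],"dr":[[0,0,0],[0,0,0],[0,0,0],[0,0,0],[0,0,0]],"jaw":[255,255,255,255,255]}'
python3 - <<'E'
from h import *
s=get_state();print(s["qpos"].round(2));n="7"
for c in("wrist","scene","top"):cv2.imwrite(f"pics/{c}{n}.png",read_camera(c)[:,:,::-1])
COL["b"]=((100,120,25),(130,255,255));COL["y"]=((20,130,70),(33,255,255))
for c,bx in(("wrist",(0,0,512,384)),("scene",(150,120,330,250)),("top",(180,140,350,260))):
  for k,q,a in blobs(cv2.imread(f"pics/{c}7.png")[:,:,::-1],bx,4):print(c,k,q.round(),a)
E
```

```text
time: 9.25
eef_pos: [0.6011, -0.1097, 0.297]
tcp_rot: [-0.149, 0.987, 0.014, 0.06]
contact_force: [0.7, -0.3, -1.4]
opening: 0.187
time: 9.67
eef_pos: [0.5796, -0.1156, 0.2817]
tcp_rot: [-0.145, 0.95, 0.043, 0.272]
contact_force: [0.1, 1.1, -1.0]
opening: 0.19
time: 10.08
eef_pos: [0.5718, -0.0879, 0.3142]
tcp_rot: [-0.112, 0.905, 0.057, 0.407]
contact_force: [0.6, 0.4, -1.2]
opening: 0.184
time: 10.5
eef_pos: [0.5729, -0.091, 0.3124]
tcp_rot: [-0.111, 0.906, 0.056, 0.405]
contact_force: [-0.1, -0.4, -2.0]
opening: 0.188
[-0.58 -0.32  2.18  0.84  0.84 -2.84]
wrist b [92.  5.] 431
wrist b [507.  13.] 85
wrist b [508. 137.] 156
wrist b [493. 186.] 1530
wrist b [505. 217.] 15
wrist b [493. 219.] 5
wrist y [470.  44.] 78
scene g [263. 132.] 7
scene g [264. 154.] 8
scene b [290. 164.] 5
scene b [177. 205.] 500
scene b [213. 217.] 92
scene y [197. 195.] 10
top g [216. 247.] 20
top b [342. 210.] 66
top b [194. 230.] 16
top y [200. 206.] 17
top y [307. 225.] 22
```

Joint 6 hit its stop (-2.84) in the pour because the scoop's yaw is too far from the arm's radial direction. I'll un-tilt, use a smaller yaw (about 5°), and check the hopper.

```bash

python3 -m jog '{"travel":[[6,0,4],[6,0,4],[6,-2,2],[6,-2,2],[6,-2,0]],"dr":[[-1.9,6.5,0],[-1.9,6.5,0],[-1.9,6.5,0],[-1.9,6.5,0],[-1.9,6.5,0]],"jaw":[255,255,255,255,255]}'
python3 -m jog '{"travel":[[6,-3,0],[6,-3,0],[6,-3,0],[0,-3,0],[0,0,0]],"dr":[[-1.9,6.5,0],[-1.9,6.5,0],[-1.9,6.5,0],[0,0,0],[0,0,0]],"jaw":[255,255,255,255,255]}'
python3 - <<'E'
from h import *
s=get_state();M=Rn.from_quat(s["tcp_rot"]).as_matrix();print(s["qpos"].round(2),M.round(2).tolist());n="8"
COL["b"]=((100,120,25),(130,255,255));COL["y"]=((20,110,50),(33,255,255))
for c,bx in(("wrist",(0,0,512,384)),("scene",(150,120,330,250)),("top",(180,140,350,260))):
  im=read_camera(c);cv2.imwrite(f"pics/{c}8.png",im[:,:,::-1])
  for k,q,a in blobs(im,bx,5):print(c,k,q.round(),a)
E
```

```text
time: 11.07
eef_pos: [0.6034, -0.0972, 0.3268]
tcp_rot: [-0.123, 0.985, 0.009, 0.125]
contact_force: [-0.1, 0.4, -0.8]
opening: 0.188
time: 11.48
eef_pos: [0.6217, -0.1087, 0.3225]
tcp_rot: [-0.126, 0.991, -0.016, -0.05]
contact_force: [-1.8, 0.0, -1.9]
opening: 0.189
[-0.31  0.19  1.53 -0.07  1.5  -2.12] [[-0.96, -0.25, -0.09], [-0.25, 0.97, -0.04], [0.1, -0.02, -0.99]]
wrist g [487.  49.] 52
wrist g [462.  97.] 77
wrist b [208.  75.] 1953
wrist b [255.  93.] 92
wrist b [473. 143.] 63
wrist b [508. 342.] 193
wrist y [272.  91.] 90
wrist y [455. 183.] 65
scene g [263. 132.] 7
scene g [264. 154.] 8
scene b [290. 164.] 5
scene b [177. 205.] 477
scene b [213. 217.] 97
scene y [197. 195.] 16
top g [216. 247.] 20
top b [338. 213.] 123
top b [194. 230.] 14
top y [200. 206.] 18
```

```bash
python3 - <<'E'
from h import *
s=get_state();ci=camera_info("wrist");a=np.array([.490,-.1442]);y=np.radians(16.5);n=np.array([np.cos(y),np.sin(y)]);p=np.array([-n[1],n[0]])
for q in((255,93),(272,91)):
  for z in(.115,.135,.02):
    X=wcast(q,z,s,ci);d=X[:2]-a;print(q,z,(d@n).round(3),(d@p).round(3))
C=np.array([.5264,.2005]);y=np.radians(-5.7);n=np.array([np.cos(y),np.sin(y)]);p=np.array([-n[1],n[0]])
for nm,q,z in(("b",(194,230),.011),("y",(200,206),.011),("g rim",(216,247),.049)):
    X=cast("top",q,z);d=X[:2]-C;print(nm,X.round(3),"tub",(d@n).round(3),(d@p).round(3))
X=cast("scene",(263,132),.007);print("bench g",X)
w=cv2.imread("pics/wrist8.png")
for b in((240,70,290,110),):cv2.imwrite("pics/z8.png",w[b[1]:b[3],b[0]:b[2]])
E
```

```text
(255, 93) 0.115 0.024 -0.012
(255, 93) 0.135 0.026 -0.012
(255, 93) 0.02 0.012 -0.016
(272, 91) 0.115 0.022 0.008
(272, 91) 0.135 0.024 0.008
(272, 91) 0.02 0.01 0.01
b [0.462 0.246 0.011] tub -0.068 0.039
y [0.543 0.229 0.011] tub 0.014 0.03
g rim [0.405 0.167 0.049] tub -0.117 -0.045
bench g [0.27093275 0.23912597 0.007     ]
```

Both poured slugs (blue and yellow) are in the hopper next to the barrel, 24 mm out and about ±10 mm lateral. I need at least one more, so back to the tub. I'll enter lip-down behind the yellow at tub (14,30).

```bash

python3 -m jog '{"travel":[[-6,34,0],[-6,34,0],[-6,34,0],[-6,34,0],[-6,34,0]],"dr":[[0,0,-2.2],[0,0,-2.2],[0,0,-2.2],[0,0,-2.2],[0,0,-2.2]],"jaw":[255,255,255,255,255]}'>/dev/null
python3 -m jog '{"travel":[[-6,34,0],[-6,34,0],[-6,34,0],[-6,34,0],[0,5,0]],"dr":[[0,0,-2.2],[0,0,-2.2],[0,0,-2.2],[0,0,-2.2],[0,0,0]],"jaw":[255,255,255,255,255]}'>/dev/null
python3 -m jog '{"travel":[[0,0,-20],[0,0,-30],[0,0,-35],[0,0,-35],[0,0,-30]],"dr":[[-0.5,-5.5,0],[-0.5,-5.5,0],[-0.5,-5.5,0],[-0.5,-5.5,0],[-0.5,-5.5,0]],"jaw":[255,255,255,255,255]}'>/dev/null
python3 -m jog '{"travel":[[0,0,-20],[0,0,0],[0,0,0],[0,0,0]],"dr":[[-0.5,-5.5,0],[-0.5,-5.5,0],[0,0,0],[0,0,0]],"jaw":[255,255,255,255]}'
cat >> h.py <<'E'
C=np.array([.5264,.2005]);_y=np.radians(-5.7);N=np.array([np.cos(_y),np.sin(_y)]);P=np.array([-N[1],N[0]])
def rep(grip=None):
    s=get_state();M=Rn.from_quat(s["tcp_rot"]).as_matrix()
    yaw=np.degrees(np.arctan2(M[1,1],M[0,1]))-90;ax=np.array([-np.sin(np.radians(yaw)),np.cos(np.radians(yaw))])
    fw=np.array([ax[1],-ax[0]]);tilt=np.degrees(np.arctan2(M[:2,2]@fw,-M[2,2]));roll=np.degrees(np.arcsin(M[2,1]))
    d=s["eef_pos"][:2]-C;lip=s["eef_pos"]+M@np.array([.048,0,.056]);dl=lip[:2]-C
    print("t",round(s["time"],2),"tcp",s["eef_pos"].round(4),"yaw",yaw.round(1),"lipdown",tilt.round(1),"roll",roll.round(1),"TCP tub",(d@N*1000).round(1),(d@P*1000).round(1),"lip tub",(dl@N*1000).round(1),(dl@P*1000).round(1),"z",(lip[2]*1000).round(1),"q",s["qpos"].round(2),"F",s["contact_force"].round(1));return s
E
python3 -c "
from h import *
rep()"
```

```text
time: 13.22
eef_pos: [0.5655, 0.2016, 0.1551]
tcp_rot: [0.048, 0.958, -0.023, 0.281]
contact_force: [0.4, -0.5, -1.0]
opening: 0.187
t 13.22 tcp [0.5655 0.2016 0.1551] yaw -6.0 lipdown 32.8 roll -1.0 TCP tub 38.8 5.0 lip tub 28.8 3.8 z 82.1 q [ 0.26 -0.01  2.13 -0.43  0.52 -0.89] F [ 0.4 -0.5 -1. ]
```

```bash
sed -i 's/0,.056\]/0,.0595]/' h.py
python3 -m jog '{"travel":[[4,0.5,-14],[0,0.5,-18],[0,0,-18],[0,0,-13],[0,0,-6]],"dr":[[0,-1,0],[0,-1,0],[0,0,0],[0,0,0],[0,0,0]],"jaw":[255,255,255,255,255]}'
python3 -m jog '{"travel":[[0,0,-3],[0,0,0]],"dr":[[0,0,0],[0,0,0]],"jaw":[255,255]}'
python3 -c "
from h import *
rep();w=read_camera('wrist');cv2.imwrite('pics/w9.png',w[:,:,::-1])
COL['b']=((100,120,25),(130,255,255));COL['y']=((20,110,50),(33,255,255));s=get_state();ci=camera_info('wrist')
for k,q,a in blobs(w,(100,0,420,384),8):
    X=wcast(q,.011,s,ci);print(k,q.round(),a,((X[:2]-C)@N).round(3),((X[:2]-C)@P).round(3))"
```

```text
time: 13.63
eef_pos: [0.5724, 0.2025, 0.0868]
tcp_rot: [0.05, 0.953, -0.022, 0.299]
contact_force: [-0.1, -0.4, -1.6]
opening: 0.186
time: 13.8
eef_pos: [0.5723, 0.203, 0.0844]
tcp_rot: [0.049, 0.953, -0.022, 0.3]
contact_force: [-0.4, 0.6, -1.5]
opening: 0.182
t 13.8 tcp [0.5723 0.203  0.0844] yaw -6.1 lipdown 35.0 roll -0.7 TCP tub 45.4 7.0 lip tub 40.1 6.2 z 8.1 q [ 0.26  0.12  2.16 -0.68  0.35 -0.62] F [-0.4  0.6 -1.5]
b [322.   6.] 411 -0.06 0.035
y [297. 127.] 601 0.018 0.028
```

```bash
cd .;
python3 -m jog '{"travel":[[-6,0.6,-2],[-6,0.6,0],[-6,0.6,0],[-6,0.6,0],[-6,0.6,0]],"dr":[[0,0,0],[0,0,0],[0,0,0],[0,0,0],[0,0,0]],"jaw":[255,255,255,255,255]}'>/dev/null
python3 -m jog '{"travel":[[5.6,-0.5,-1.7],[5.6,-0.5,-1.7],[5.6,-0.5,-1.7],[4.7,-0.4,-3.9]],"dr":[[0.6,5.8,0],[0.6,5.8,0],[0.6,5.8,0],[0.6,5.8,0]],"jaw":[255,255,255,255]}'>/dev/null
python3 -m jog '{"travel":[[4.7,-0.4,-4.2],[4.7,-0.4,-4.5],[0,0,0]],"dr":[[0.6,5.8,0],[0.6,5.8,0],[0,0,0]],"jaw":[255,255,255]}'>/dev/null
python3 -c "
from h import *
rep();w=read_camera('wrist');cv2.imwrite('pics/w10.png',w[:,:,::-1])
COL['b']=((100,120,25),(130,255,255));COL['y']=((20,110,50),(33,255,255));s=get_state();ci=camera_info('wrist')
for k,q,a in blobs(w,(100,0,420,384),8):
    X=wcast(q,.011,s,ci);print(k,q.round(),a,((X[:2]-C)@N).round(3),((X[:2]-C)@P).round(3))"
```

```text
t 14.85 tcp [0.5626 0.2023 0.068 ] yaw -5.9 lipdown 0.5 roll -1.4 TCP tub 35.8 5.4 lip tub -11.7 4.1 z 8.1 q [ 0.19  0.31  1.88 -0.03  0.96 -1.26] F [-38.9  -1.8  39.4]
b [311.  70.] 512 -0.065 0.036
y [296. 190.] 466 0.018 0.028
```

High force (-39, +39 N). I'll relieve it upward, then compare the handle's image with the earlier grip for slip.

```bash
cd .;
python3 -m jog '{"travel":[[0,0,2],[0,0,2],[0,0,2]],"dr":[[0,0,0],[0,0,0],[0,0,0]],"jaw":[255,255,255]}'
python3 -c "
from h import *
rep();w=read_camera('wrist');cv2.imwrite('pics/w11.png',w[:,:,::-1])
for n in('w1','w6','wrist8','w9','w10','w11'):
    h=cv2.cvtColor(cv2.imread(f'pics/{n}.png'),cv2.COLOR_BGR2HSV);m=cv2.inRange(h,(7,170,50),(17,255,255));m[:150]=0
    k,l,st,c=cv2.connectedComponentsWithStats(m);j=1+np.argmax(st[1:,4]);print(n,st[j],c[j].round(1))
COL['b']=((100,120,25),(130,255,255));COL['y']=((20,110,50),(33,255,255));s=get_state();ci=camera_info('wrist')
for k,q,a in blobs(w,(100,0,420,384),8):
    X=wcast(q,.011,s,ci);print(k,q.round(),a,((X[:2]-C)@N).round(3),((X[:2]-C)@P).round(3))"
```

```text
time: 15.15
eef_pos: [0.5638, 0.2021, 0.0692]
tcp_rot: [0.05, 0.999, -0.012, 0.012]
contact_force: [-9.8, 0.1, 2.1]
opening: 0.186
t 15.15 tcp [0.5638 0.2021 0.0692] yaw -5.8 lipdown 1.5 roll -1.3 TCP tub 37.1 5.3 lip tub -9.4 4.0 z 8.5 q [ 0.19  0.3   1.88 -0.04  0.94 -1.26] F [-9.8  0.1  2.1]
w1 [ 243  204   39  138 4726] [261.2 270. ]
w6 [ 244  262   35   81 2591] [260.9 302.4]
wrist8 [ 244  262   35   81 2582] [260.9 302.5]
w9 [ 244  262   35   81 2594] [260.9 302.6]
w10 [ 243  258   39   85 2927] [261.3 300.7]
w11 [ 244  258   38   85 2908] [261.4 300.7]
b [311.  67.] 508 -0.064 0.036
y [296. 187.] 458 0.019 0.028
```

```bash
python3 - <<'E'
from h import *
w=cv2.imread("pics/w11.png")[:,:,::-1];S=read_camera("scene");w9=cv2.imread("pics/w9.png")[:,:,::-1]
r=lambda im,x0,y0,x1,y1,W,H:cv2.resize(im[y0:y1,x0:x1,::-1],(W,H),interpolation=cv2.INTER_CUBIC)
A=r(w,130,0,390,384,400,600);B=r(S,240,120,340,215,400,380);Cc=r(w9,130,100,390,243,400,220)
cv2.imwrite("pics/m12.png",np.hstack([A,np.vstack([B,Cc])]))
E
```

```text
(no output)
```

View pics/m12.png

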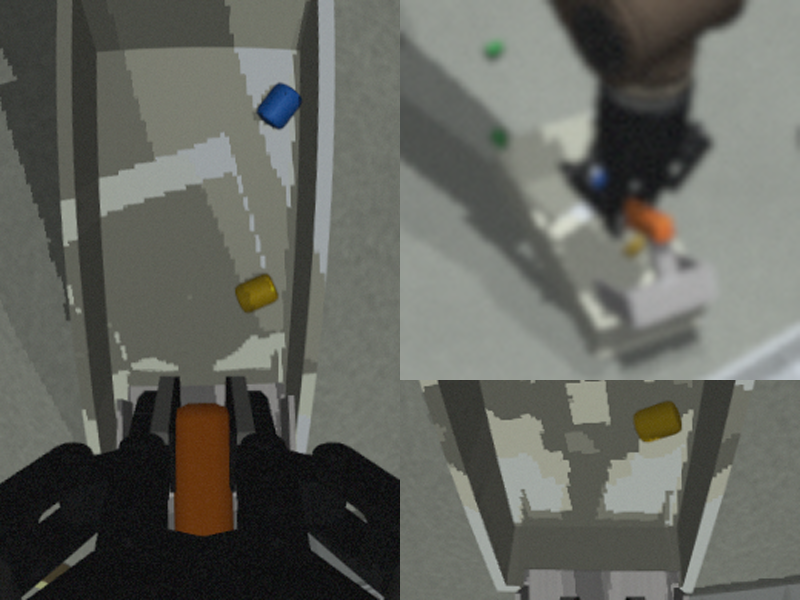

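The wrist panel (left) shows the scoop's lip at about (195,378), well behind the yellow slug at (257,293). The bar's front end is right at the pads, so the scoop has slid back about 30 mm in the grip and pitched lip-down about 23°. In the scene panel its back end stands over the end wall. Plan: lift, push the yellow forward with the lip, set the scoop flat in the tub and regrip.

```bash
cd .;
python3 -m jog '{"travel":[[0,0,10],[0,0,15],[-8,0.8,15],[-8,0.8,0],[-8,0.8,0]],"dr":[[0,0,0],[0,0,0],[-0.6,-5.7,0],[-0.6,-5.7,0],[-0.6,-5.7,0]],"jaw":[255,255,255,255,255]}' 120
python3 -m jog '{"travel":[[-8,0.8,-10],[0,0,-10],[0,0,-8],[0,0,-4],[0,0,0]],"dr":[[0,0,0],[0,0,0],[0,0,0],[0,0,0],[0,0,0]],"jaw":[255,255,255,255,255]}'
python3 -c "
from h import *
s=rep();w=read_camera('wrist');cv2.imwrite('pics/w13.png',w[:,:,::-1]);ci=camera_info('wrist')
h=cv2.cvtColor(w,cv2.COLOR_RGB2HSV);m=cv2.inRange(h,(7,170,50),(17,255,255));m[:150]=0
k,l,st,c=cv2.connectedComponentsWithStats(m);j=1+np.argmax(st[1:,4]);print(st[j])
COL['b']=((100,120,25),(130,255,255));COL['y']=((20,110,50),(33,255,255))
for k,q,a in blobs(w,(100,0,420,384),8):
    X=wcast(q,.011,s,ci);print(k,q.round(),a,((X[:2]-C)@N).round(3),((X[:2]-C)@P).round(3))
g=cv2.cvtColor(w,cv2.COLOR_RGB2GRAY)
for x in(225,250,280):print(x,g[160:262:3,x].tolist())"
```

```text
time: 15.67
eef_pos: [0.5474, 0.2051, 0.1127]
tcp_rot: [0.051, 0.983, -0.018, 0.173]
contact_force: [-0.6, -0.9, -2.0]
opening: 0.187
time: 16.08
eef_pos: [0.5381, 0.2049, 0.0761]
tcp_rot: [0.051, 0.984, -0.019, 0.167]
contact_force: [-0.3, -0.6, -0.9]
opening: 0.185
t 16.08 tcp [0.5381 0.2049 0.0761] yaw -6.1 lipdown 19.3 roll -1.2 TCP tub 11.2 5.5 lip tub -14.5 4.2 z 4.1 q [ 0.25  0.13  2.1  -0.23  0.61 -1.05] F [-0.3 -0.6 -0.9]
[ 243  258   39   86 2917]
g [149.  11.] 689 -0.111 -0.06
b [315.  81.] 622 -0.065 0.036
y [295. 192.] 432 0.018 0.028
225 [91, 92, 99, 95, 157, 156, 157, 156, 157, 159, 157, 157, 158, 161, 159, 163, 159, 160, 162, 134, 114, 104, 93, 89, 90, 89, 91, 89, 92, 104, 41, 11, 13, 10]
250 [89, 91, 91, 92, 91, 91, 90, 88, 89, 91, 91, 90, 91, 93, 91, 89, 90, 89, 92, 89, 91, 91, 89, 91, 91, 91, 91, 92, 91, 84, 79, 82, 84, 52]
280 [92, 89, 92, 91, 88, 92, 93, 160, 143, 158, 157, 157, 159, 161, 161, 161, 161, 160, 161, 140, 113, 95, 91, 91, 90, 90, 91, 45, 35, 29, 28, 12, 18, 14]
```

```bash
cd .;
python3 -m jog '{"travel":[[0,0,-6],[0,0,-5],[0,0,-3],[0,0,0]],"dr":[[0,0,0],[0,0,0],[0,0,0],[0,0,0]],"jaw":[255,255,255,255]}' 
python3 -m jog '{"travel":[[0,0,-3],[0,0,-3],[0,0,0]],"dr":[[0,0,0],[0,0,0],[0,0,0]],"jaw":[255,255,255]}' 
python3 -c "
from h import *
s=rep()"
```

```text
time: 16.47
eef_pos: [0.5372, 0.205, 0.0626]
tcp_rot: [0.051, 0.984, -0.019, 0.167]
contact_force: [-0.6, -0.7, -1.1]
opening: 0.186
time: 16.72
eef_pos: [0.5374, 0.2052, 0.0571]
tcp_rot: [0.051, 0.984, -0.019, 0.168]
contact_force: [0.5, -0.5, -2.2]
opening: 0.189
t 16.72 tcp [0.5374 0.2052 0.0571] yaw -6.1 lipdown 19.4 roll -1.1 TCP tub 10.4 5.8 lip tub -15.1 4.5 z -15.0 q [ 0.25  0.16  2.11 -0.25  0.57 -1.03] F [ 0.5 -0.5 -2.2]
```

```bash
cd .;
python3 -m jog '{"travel":[[-6,0.6,-1],[-8,0.8,0],[-8,0.8,0],[-8,0.8,0],[-8,0.8,0]],"dr":[[0,0,0],[0,0,0],[0,0,0],[0,0,0],[0,0,0]],"jaw":[255,255,255,255,255]}' 
python3 -c "
from h import *
s=rep();w=read_camera('wrist');cv2.imwrite('pics/w14.png',w[:,:,::-1]);ci=camera_info('wrist')
COL['b']=((100,120,25),(130,255,255));COL['y']=((20,110,50),(33,255,255))
for k,q,a in blobs(w,(100,0,420,384),8):
    X=wcast(q,.011,s,ci);print(k,q.round(),a,((X[:2]-C)@N).round(3),((X[:2]-C)@P).round(3))"
```

```text
time: 17.13
eef_pos: [0.5008, 0.2096, 0.0586]
tcp_rot: [0.05, 0.984, -0.018, 0.171]
contact_force: [2.6, -2.5, 4.4]
opening: 0.187
t 17.13 tcp [0.5008 0.2096 0.0586] yaw -6.0 lipdown 19.8 roll -1.0 TCP tub -26.3 6.6 lip tub -51.4 5.4 z -13.6 q [ 0.28  0.09  2.19 -0.27  0.56 -0.99] F [ 2.6 -2.5  4.4]
g [142.  91.] 1193 -0.104 -0.062
b [313. 148.] 615 -0.066 0.036
y [295. 237.] 367 0.01 0.03
```

```bash
cd .;
python3 -m jog '{"travel":[[-6,0.6,0],[-6,0.6,0],[0,0,0]],"dr":[[0,0,0],[0,0,0],[0,0,0]],"jaw":[255,255,255]}' 
python3 -c "
from h import *
s=rep();w=read_camera('wrist');cv2.imwrite('pics/w15.png',w[:,:,::-1]);ci=camera_info('wrist')
COL['b']=((100,120,25),(130,255,255));COL['y']=((20,110,50),(33,255,255))
for k,q,a in blobs(w,(100,0,420,384),8):
    X=wcast(q,.011,s,ci);print(k,q.round(),a,((X[:2]-C)@N).round(3),((X[:2]-C)@P).round(3))
h=cv2.cvtColor(w,cv2.COLOR_RGB2HSV);m=cv2.inRange(h,COL['y'][0],COL['y'][1]);k,l,st,c=cv2.connectedComponentsWithStats(m);print([t.tolist() for t in st[1:] if t[4]>50])
g=cv2.cvtColor(w,cv2.COLOR_RGB2GRAY)
for x in(225,240,260,280,295,305):print(x,g[215:275:2,x].tolist())"
```

```text
time: 17.43
eef_pos: [0.4888, 0.2109, 0.0592]
tcp_rot: [0.05, 0.984, -0.018, 0.171]
contact_force: [-0.6, -1.9, 6.9]
opening: 0.189
t 17.43 tcp [0.4888 0.2109 0.0592] yaw -6.0 lipdown 19.8 roll -1.0 TCP tub -38.4 6.6 lip tub -63.5 5.5 z -13.0 q [ 0.29  0.07  2.21 -0.27  0.56 -0.97] F [-0.6 -1.9  6.9]
g [148. 119.] 1164 -0.098 -0.062
b [311. 166.] 597 -0.065 0.036
y [296. 240.] 254 0.002 0.031
[[282, 232, 25, 15, 254]]
225 [170, 167, 167, 170, 167, 169, 171, 168, 166, 128, 100, 95, 95, 96, 95, 93, 97, 114, 19, 17, 14, 23, 21, 13, 21, 15, 17, 16, 17, 23]
240 [164, 162, 163, 162, 163, 163, 164, 164, 164, 158, 92, 95, 94, 56, 51, 49, 50, 52, 52, 54, 54, 55, 55, 48, 46, 30, 27, 29, 20, 14]
260 [96, 97, 95, 94, 95, 93, 94, 98, 95, 92, 95, 95, 95, 96, 90, 96, 93, 85, 85, 81, 80, 74, 42, 49, 54, 60, 60, 62, 79, 87]
280 [166, 167, 168, 169, 170, 169, 168, 166, 170, 133, 99, 92, 95, 51, 42, 38, 33, 26, 23, 23, 19, 15, 20, 20, 18, 15, 22, 11, 20, 15]
295 [170, 169, 168, 167, 169, 167, 168, 116, 94, 62, 61, 78, 96, 118, 135, 143, 132, 117, 12, 24, 21, 23, 24, 21, 18, 22, 18, 15, 15, 39]
305 [167, 168, 167, 169, 171, 168, 167, 166, 108, 92, 90, 77, 92, 125, 96, 77, 129, 131, 129, 133, 129, 131, 94, 78, 48, 20, 14, 17, 27, 23]
```

```bash
cd .;
python3 -m jog '{"travel":[[-6,0.6,0],[5.7,-0.6,3],[5.7,-0.6,3],[5.7,-0.6,2.4],[5.7,-0.6,2.2]],"dr":[[0,0,0],[0.6,5.6,0],[0.6,5.6,0],[0.6,5.6,0],[0.6,5.6,0]],"jaw":[255,255,255,255,255]}' 
python3 -m jog '{"travel":[[5.5,-0.5,0.3],[5.5,-0.5,0.3],[0,0,0]],"dr":[[0.6,5.6,0],[0.6,5.6,0],[0,0,0]],"jaw":[255,255,255]}' 
python3 -c "
from h import *
s=rep();w=read_camera('wrist');cv2.imwrite('pics/w16.png',w[:,:,::-1]);ci=camera_info('wrist')
COL['b']=((100,120,25),(130,255,255));COL['y']=((20,110,50),(33,255,255))
for k,q,a in blobs(w,(100,0,420,384),8):
    X=wcast(q,.011,s,ci);print(k,q.round(),a,((X[:2]-C)@N).round(3),((X[:2]-C)@P).round(3))
h=cv2.cvtColor(w,cv2.COLOR_RGB2HSV);m=cv2.inRange(h,(7,170,50),(17,255,255));m[:150]=0
k,l,st,c=cv2.connectedComponentsWithStats(m);j=1+np.argmax(st[1:,4]);print(st[j])
g=cv2.cvtColor(w,cv2.COLOR_RGB2GRAY)
for x in(225,240,260,280,295):print(x,g[195:275:2,x].tolist())"
```

```text
time: 17.9
eef_pos: [0.5027, 0.209, 0.0678]
tcp_rot: [0.049, 0.998, -0.007, -0.031]
contact_force: [-1.7, -1.8, 3.1]
opening: 0.19
time: 18.15
eef_pos: [0.5175, 0.2071, 0.0719]
tcp_rot: [0.049, 0.99, -0.002, -0.129]
contact_force: [-4.4, -3.4, 21.1]
opening: 0.187
t 18.15 tcp [0.5175 0.2071 0.0719] yaw -5.6 lipdown -14.8 roll -0.9 TCP tub -9.5 5.7 lip tub -71.1 4.8 z 26.6 q [ 0.17  0.35  1.83  0.06  1.22 -1.32] F [-4.4 -3.4 21.1]
g [186.  79.] 517 -0.129 -0.055
g [188.  94.] 8 -0.116 -0.053
b [305. 158.] 401 -0.065 0.036
[ 243  258   38   85 2914]
225 [102, 104, 101, 101, 101, 102, 101, 101, 102, 99, 99, 102, 101, 99, 98, 100, 98, 98, 102, 98, 99, 97, 100, 99, 96, 99, 83, 77, 21, 17, 19, 18, 19, 20, 19, 19, 18, 12, 15, 11]
240 [128, 128, 124, 128, 126, 125, 125, 125, 125, 125, 124, 124, 120, 115, 102, 98, 100, 99, 100, 99, 100, 99, 98, 58, 52, 52, 54, 54, 53, 55, 54, 52, 55, 50, 42, 30, 33, 26, 23, 10]
260 [127, 129, 126, 126, 124, 125, 124, 124, 127, 124, 125, 126, 124, 122, 126, 124, 107, 101, 98, 100, 98, 101, 100, 104, 97, 100, 82, 86, 85, 84, 83, 80, 39, 49, 53, 58, 65, 63, 64, 68]
280 [127, 128, 126, 126, 126, 122, 124, 124, 127, 127, 124, 123, 122, 122, 125, 123, 125, 121, 125, 122, 122, 124, 114, 56, 54, 48, 37, 22, 21, 23, 11, 15, 15, 20, 21, 11, 11, 15, 13, 17]
295 [139, 131, 127, 127, 124, 125, 125, 124, 123, 124, 124, 123, 124, 123, 124, 122, 122, 124, 123, 124, 122, 122, 124, 121, 98, 107, 108, 99, 11, 18, 25, 16, 10, 23, 20, 21, 16, 15, 26, 26]
```

```bash
cd .;
python3 -m jog '{"travel":[[0,0,1.5],[0,0,0.5],[0,0,0],[0,0,0],[0,0,0]],"dr":[[0,0,0],[0,0,0],[0,0,0],[0,0,0],[0,0,0]],"jaw":[255,200,100,0,0]}' 
python3 -m jog '{"travel":[[0,0,0],[0,0,0],[3,-0.3,10],[6,-0.6,20],[8,-0.8,25]],"dr":[[0,0,0],[0,0,0],[0,0,0],[0,0,0],[-0.5,-5,0]],"jaw":[0,0,0,0,0]}' 
python3 -m jog '{"travel":[[12,-1,25],[16,-1.6,15],[16,-1.6,0],[0,0,0],[0,0,0]],"dr":[[-0.5,-5,0],[-0.5,-5,0],[0,0,0],[0,0,0],[0,0,0]],"jaw":[0,0,0,0,0]}' 
cat >> h.py <<'E'
def look(name):
    s=rep();w=read_camera('wrist');cv2.imwrite(f'pics/{name}.png',w[:,:,::-1]);ci=camera_info('wrist')
    COL['b']=((100,120,25),(130,255,255));COL['y']=((20,110,50),(33,255,255))
    for k,q,a in blobs(w,(100,0,420,384),12):
        X=wcast(q,.011,s,ci);print(k,q.round(),a,"tub",((X[:2]-C)@N*1000).round(),((X[:2]-C)@P*1000).round())
    h=cv2.cvtColor(w,cv2.COLOR_RGB2HSV);m=cv2.inRange(h,(5,150,60),(17,255,255));k,l,st,c=cv2.connectedComponentsWithStats(m);j=1+np.argmax(st[1:,4])
    r=cv2.minAreaRect(cv2.findNonZero((l==j).astype(np.uint8)));print("bar",r)
    b=np.array([wcast(q,.09,s,ci) for q in cv2.boxPoints(r)]);d=b[:,:2]-C;print("bar tub x",(d@N*1000).round(),"y",(d@P*1000).round(),"world",b.mean(0).round(4))
    return s,w
E
python3 -c "
from h import *
look('w17')"
```

```text
time: 18.62
eef_pos: [0.5143, 0.2076, 0.0691]
tcp_rot: [0.048, 0.991, -0.002, -0.126]
contact_force: [-0.5, -0.3, 0.6]
opening: 0.634
time: 19.03
eef_pos: [0.533, 0.205, 0.1236]
tcp_rot: [0.049, 0.995, -0.005, -0.083]
contact_force: [0.5, 0.3, -0.1]
opening: 0.996
time: 19.45
eef_pos: [0.5768, 0.2015, 0.1656]
tcp_rot: [0.05, 0.999, -0.008, 0.006]
contact_force: [-0.3, -0.0, 1.2]
opening: 1.001
t 19.45 tcp [0.5768 0.2015 0.1656] yaw -5.7 lipdown 0.7 roll -0.9 TCP tub 50.0 6.0 lip tub 2.8 5.1 z 105.5 q [ 0.18  0.21  1.8  -0.02  1.13 -1.28] F [-0.3 -0.   1.2]
g [206.   7.] 234 tub -126.0 -52.0
b [295.  63.] 223 tub -66.0 36.0
bar ((261.6524353027344, 184.8719482421875), (92.2103271484375, 23.853212356567383), 83.6598129272461)
bar tub x [-0. -2. 72. 74.] y [-8.  9. 18. -1.] world [0.5627 0.2015 0.09  ]
```

```bash
python3 -c "
from h import *
s=get_state();w=cv2.imread('pics/w17.png');h=cv2.cvtColor(w,cv2.COLOR_BGR2HSV)
m=((h[...,0]>15)&(h[...,0]<36)&(h[...,1]>70)&(h[...,2]>30)).astype(np.uint8);m[:, :180]=0;m[:,340:]=0;m[270:]=0
k,l,st,c=cv2.connectedComponentsWithStats(m);print([(t.tolist(),c[i+1].round().tolist()) for i,t in enumerate(st[1:]) if t[4]>10])
S=read_camera('scene');t=read_camera('top');cv2.imwrite('pics/scene17.png',S[:,:,::-1]);cv2.imwrite('pics/top17.png',t[:,:,::-1])
hs=cv2.cvtColor(S,cv2.COLOR_RGB2HSV);mo=cv2.inRange(hs,(5,150,80),(17,255,255));mo[:130]=0;mo[215:]=0;mo[:,:250]=0;mo[:,330:]=0
p=cv2.findNonZero(mo);print('scene orange',None if p is None else (len(p),p[:,0].mean(0)))
# two-view: wrist bar ends vs scene
ci=camera_info('wrist')
if p is not None:
    r=ray('scene',p[:,0].mean(0));print(meet(wray((261.6,184.9),s,ci),r))
for k,q,a in blobs(S,(240,120,340,215),2):print('s',k,q.round(),a)
g=cv2.cvtColor(w,cv2.COLOR_BGR2GRAY)
for x in(215,225,235,285,292,300,305):print(x,g[90:250:5,x].tolist())
"

```

```text
[]
scene orange (77, array([296.94805195, 174.88311688]))
(array([0.56386969, 0.20258168, 0.0798838 ]), np.float64(0.0038570258523020983))
s g [263. 132.] 7
s g [264. 154.] 6
215 [82, 97, 93, 98, 99, 87, 115, 64, 53, 51, 50, 51, 48, 50, 54, 47, 49, 50, 52, 52, 48, 50, 49, 55, 54, 55, 55, 51, 64, 150, 96, 95]
225 [148, 151, 95, 128, 129, 130, 75, 77, 75, 72, 65, 50, 43, 47, 42, 49, 57, 92, 80, 83, 127, 149, 147, 149, 147, 128, 60, 61, 58, 147, 91, 94]
235 [151, 151, 110, 135, 130, 87, 74, 75, 73, 74, 74, 74, 74, 73, 77, 80, 92, 60, 57, 54, 97, 147, 150, 150, 150, 102, 60, 61, 59, 149, 96, 97]
285 [152, 122, 95, 94, 93, 94, 92, 93, 96, 92, 93, 94, 91, 88, 93, 97, 64, 67, 69, 90, 150, 148, 149, 149, 149, 128, 58, 59, 58, 150, 108, 103]
292 [151, 119, 149, 117, 92, 73, 77, 94, 97, 94, 95, 92, 94, 92, 91, 94, 66, 63, 68, 96, 150, 148, 149, 148, 148, 119, 61, 59, 56, 149, 108, 109]
300 [150, 152, 150, 148, 113, 145, 103, 93, 90, 92, 91, 86, 86, 81, 75, 71, 67, 65, 68, 97, 115, 86, 86, 81, 78, 77, 57, 59, 61, 151, 106, 114]
305 [57, 49, 54, 51, 52, 54, 52, 52, 51, 52, 55, 52, 49, 54, 53, 53, 54, 55, 53, 55, 54, 54, 60, 81, 97, 117, 128, 137, 145, 149, 112, 107]
```

Yellow isn't visible, so it is probably under or behind the pan. The scoop appears flat: bar centre z 0.080, tub x 36, yawed about +6° from the tub. I'll regrip it squarely with full force, lift and look again.

```bash
cd .;
python3 -m jog '{"travel":[[-9,0.5,-20],[-9,0,-30],[0,0,-30],[0,0,-15],[0,0,-7]],"dr":[[0,0,2],[0,0,2],[0,0,2],[0,0,0],[0,0,0]],"jaw":[0,0,0,0,0]}' 120
python3 -m jog '{"travel":[[0,0,0],[0,0,0],[0,0,0],[0,0,0],[0,0,0]],"dr":[[0,0,0],[0,0,0],[0,0,0],[0,0,0],[0,0,0]],"jaw":[255,255,255,255,255]}' 120 >/dev/null
python3 -m jog '{"travel":[[0,0,0],[0,0,0],[0,0,0],[0,0,0]],"dr":[[0,0,0],[0,0,0],[0,0,0],[0,0,0]],"jaw":[255,255,255,255]}' 120 
python3 -m jog '{"travel":[[0,0,10],[0,0,20],[10,-1,20],[20,-2,15],[0,0,0]],"dr":[[0,0,0],[0,0,0],[0,0,0],[0,0,0],[0,0,0]],"jaw":[255,255,255,255,255]}' 
python3 -c "
from h import *
look('w18')"
```

```text
time: 20.02
eef_pos: [0.5551, 0.2016, 0.0586]
tcp_rot: [-0.003, 1.0, -0.009, 0.002]
contact_force: [-0.3, -0.2, -0.0]
opening: 1.005
time: 20.77
eef_pos: [0.5598, 0.2024, 0.0646]
tcp_rot: [-0.003, 1.0, -0.008, 0.008]
contact_force: [0.1, -0.2, 5.5]
opening: 0.188
time: 21.18
eef_pos: [0.5931, 0.199, 0.1326]
tcp_rot: [-0.002, 1.0, -0.008, 0.011]
contact_force: [0.0, 0.2, -0.6]
opening: 0.192
t 21.18 tcp [0.5931 0.199  0.1326] yaw 0.3 lipdown 1.3 roll -0.9 TCP tub 66.6 5.1 lip tub 20.3 -0.6 z 72.1 q [ 0.17  0.27  1.79 -0.02  1.06 -1.4 ] F [ 0.   0.2 -0.6]
b [316.  45.] 285 tub -66.0 36.0
y [300. 102.] 286 tub -13.0 28.0
bar ((262.0, 273.0), (42.0, 122.0), 0.0)
bar tub x [178.  62.  58. 173.] y [ -2. -11.  18.  34.] world [0.6446 0.1983 0.09  ]
```

```bash
cd .;
python3 -m jog '{"travel":[[-5,0.4,-10],[-4.5,0,-20],[0,0,-18],[0,-1,-10],[0,0,-5]],"dr":[[0,0,-3],[0,0,-3],[0,0,0],[0,0,0],[0,0,0]],"jaw":[255,255,255,255,255]}' 
python3 -m jog '{"travel":[[0,0,-3],[0,0,-2],[0,0,0]],"dr":[[0,0,0],[0,0,0],[0,0,0]],"jaw":[255,255,255]}' 
python3 -c "
from h import *
look('w19')"
```

```text
time: 21.65
eef_pos: [0.5764, 0.198, 0.0646]
tcp_rot: [0.049, 0.999, -0.01, 0.002]
contact_force: [-13.1, -3.3, 28.9]
opening: 0.192
time: 21.9
eef_pos: [0.5792, 0.1984, 0.0645]
tcp_rot: [0.049, 0.999, -0.009, 0.005]
contact_force: [-8.8, -2.6, 19.4]
opening: 0.19
t 21.9 tcp [0.5792 0.1984 0.0645] yaw -5.6 lipdown 0.6 roll -1.0 TCP tub 52.7 3.2 lip tub 5.4 2.1 z 4.5 q [ 0.17  0.34  1.85 -0.02  0.96 -1.29] F [-8.8 -2.6 19.4]
b [315.  45.] 535 tub -65.0 36.0
y [302. 121.] 410 tub -14.0 28.0
bar ((261.5, 273.0), (43.0, 122.0), 0.0)
bar tub x [90. 18. 17. 90.] y [-9. -6. 12. 15.] world [0.5802 0.1982 0.09  ]
```

```bash
cd .;
python3 -m jog '{"travel":[[-9.5,1,1.5],[-9.5,1,0],[-9.5,1,0],[-9.5,1,0],[-9.5,1,0]],"dr":[[0,0,0],[0,0,0],[0,0,0],[0,0,0],[0,0,0]],"jaw":[255,255,255,255,255]}' >/dev/null
python3 -m jog '{"travel":[[-9.5,1,0],[-9.5,1,0],[-9.5,1,0],[-5,0.5,0],[0,0,0]],"dr":[[0,0,0],[0,0,0],[0,0,0],[0,0,0],[0,0,0]],"jaw":[255,255,255,255,255]}' 
python3 -c "
from h import *
look('w20')"
```

```text
time: 22.78
eef_pos: [0.5056, 0.2066, 0.0696]
tcp_rot: [0.049, 0.999, -0.008, 0.016]
contact_force: [3.7, -8.1, 23.2]
opening: 0.193
t 22.78 tcp [0.5056 0.2066 0.0696] yaw -5.6 lipdown 1.8 roll -0.9 TCP tub -21.3 4.0 lip tub -67.3 3.0 z 8.6 q [ 0.21  0.19  2.02 -0.03  0.91 -1.24] F [ 3.7 -8.1 23.2]
g [175.  79.] 771 tub -117.0 -56.0
bar ((261.0, 273.5), (123.0, 42.0), 90.0)
bar tub x [-55. -55.  22.  23.] y [-6. 13. 16. -8.] world [0.5106 0.2056 0.09  ]
```

Slugs vanished and z-force rose, so the pan has ridden up over them. It was probably gripped slightly lip-up while perched on the yellow. Lift and look.

```bash
cd .;
python3 -m jog '{"travel":[[0,0,15],[5,-0.5,25],[15,-1.5,20],[25,-2.5,0],[25,-2.5,0]],"dr":[[0,0,0],[0,0,0],[0,0,0],[0,0,0],[0,0,0]],"jaw":[255,255,255,255,255]}' >/dev/null
python3 -m jog '{"travel":[[15,-1.5,0],[0,0,0]],"dr":[[0,0,0],[0,0,0]],"jaw":[255,255]}' 
python3 -c "
from h import *
s,w=look('w21')
g=cv2.cvtColor(w,cv2.COLOR_RGB2GRAY)
for x in(225,240,280,295):print(x,g[100:220:4,x].tolist())"
```

```text
time: 23.42
eef_pos: [0.5844, 0.1978, 0.1206]
tcp_rot: [0.05, 0.999, -0.009, 0.006]
contact_force: [-0.3, -0.7, -1.8]
opening: 0.194
t 23.42 tcp [0.5844 0.1978 0.1206] yaw -5.8 lipdown 0.7 roll -1.0 TCP tub 58.0 3.1 lip tub 10.7 2.2 z 60.5 q [ 0.17  0.27  1.81 -0.02  1.05 -1.29] F [-0.3 -0.7 -1.8]
b [304.  48.] 308 tub -66.0 36.0
y [293.  76.] 316 tub -42.0 26.0
bar ((261.5, 273.0), (122.0, 41.0), 90.0)
bar tub x [ 46.  46. 153. 154.] y [-11.  15.  19. -15.] world [0.6259 0.1926 0.09  ]
225 [160, 163, 163, 153, 99, 100, 99, 93, 135, 130, 80, 79, 79, 82, 77, 81, 81, 78, 82, 79, 83, 80, 79, 81, 79, 82, 81, 79, 80, 76]
240 [164, 162, 161, 149, 103, 98, 97, 90, 123, 79, 77, 79, 78, 80, 80, 81, 78, 80, 78, 78, 82, 82, 78, 78, 80, 79, 77, 78, 78, 79]
280 [124, 126, 124, 123, 124, 126, 122, 117, 97, 98, 97, 98, 99, 99, 97, 98, 94, 80, 81, 83, 82, 82, 81, 78, 80, 79, 82, 78, 81, 81]
295 [162, 161, 122, 123, 123, 123, 121, 122, 96, 96, 98, 102, 116, 99, 98, 128, 118, 100, 102, 101, 99, 101, 99, 99, 98, 101, 89, 86, 80, 80]
```

The lip appears at image row ~132 versus ~150 when square, so the scoop is about 10° lip-up in the grip. I'll tilt the gripper 11° lip-down to compensate, set down and sweep again.

```bash
cd .;
python3 -m jog '{"travel":[[0,0,-15],[0,0,-18],[0,0,-12],[0,0,-6],[0,0,-3]],"dr":[[-0.6,-5.7,0],[-0.5,-5.4,0],[0,0,0],[0,0,0],[0,0,0]],"jaw":[255,255,255,255,255]}' >/dev/null
python3 -m jog '{"travel":[[0,0,-2],[0,0,0]],"dr":[[0,0,0],[0,0,0]],"jaw":[255,255]}' 
python3 -c "
from h import *
rep()"
```

```text
time: 24.05
eef_pos: [0.5842, 0.1985, 0.0661]
tcp_rot: [0.05, 0.993, -0.013, 0.103]
contact_force: [-0.1, 0.2, -0.9]
opening: 0.196
t 24.05 tcp [0.5842 0.1985 0.0661] yaw -5.9 lipdown 11.9 roll -0.9 TCP tub 57.7 3.8 lip tub 23.0 2.9 z -2.1 q [ 0.19  0.27  1.94 -0.11  0.74 -1.2 ] F [-0.1  0.2 -0.9]
```

```bash
cd .;
python3 -m jog '{"travel":[[0,0,-1],[0,0,-1],[0,0,-1],[0,0,0]],"dr":[[0,0,0],[0,0,0],[0,0,0],[0,0,0]],"jaw":[255,255,255,255]}' 
python3 -m jog '{"travel":[[-5,0.7,0],[-9.5,1.1,0],[-9.5,1.1,0],[-9.5,1.1,0],[-9.5,1.1,0]],"dr":[[0,0,0],[0,0,0],[0,0,0],[0,0,0],[0,0,0]],"jaw":[255,255,255,255,255]}' 
python3 -c "
from h import *
look('w22')"
```

```text
time: 24.38
eef_pos: [0.5833, 0.1985, 0.0626]
tcp_rot: [0.05, 0.993, -0.013, 0.103]
contact_force: [0.5, 0.5, -1.2]
opening: 0.187
time: 24.8
eef_pos: [0.5385, 0.2038, 0.0623]
tcp_rot: [0.05, 0.993, -0.013, 0.103]
contact_force: [0.5, -0.6, -2.2]
opening: 0.192
t 24.8 tcp [0.5385 0.2038 0.0623] yaw -5.9 lipdown 11.9 roll -0.9 TCP tub 11.7 4.5 lip tub -23.0 3.5 z -5.8 q [ 0.22  0.19  2.04 -0.12  0.72 -1.16] F [ 0.5 -0.6 -2.2]
g [154.  11.] 663 tub -118.0 -59.0
b [317.  91.] 538 tub -67.0 36.0
y [301. 119.] 656 tub -49.0 27.0
bar ((262.0, 273.0), (42.0, 122.0), 0.0)
bar tub x [ 50. -34. -34.  50.] y [-7. -3. 13. 17.] world [0.5348 0.2043 0.09  ]
```

```bash
cd .;
python3 -m jog '{"travel":[[0,0,-1],[0,0,-1],[0,0,-1],[0,0,0]],"dr":[[0,0,0],[0,0,0],[0,0,0],[0,0,0]],"jaw":[255,255,255,255]}' 
python3 -c "
from h import *
rep()"
```

```text
time: 25.18
eef_pos: [0.5412, 0.2038, 0.0609]
tcp_rot: [0.05, 0.993, -0.013, 0.104]
contact_force: [-3.0, -0.7, 5.3]
opening: 0.193
t 25.18 tcp [0.5412 0.2038 0.0609] yaw -5.9 lipdown 12.0 roll -0.9 TCP tub 14.4 4.8 lip tub -20.2 3.8 z -7.3 q [ 0.22  0.2   2.04 -0.12  0.71 -1.16] F [-3.  -0.7  5.3]
```

```bash
cd .;
python3 -m jog '{"travel":[[-8,0.8,0],[-8,0.8,0],[-8,0.8,0],[-8,0.8,0],[-6,0.6,0]],"dr":[[0,0,0],[0,0,0],[0,0,0],[0,0,0],[0,0,0]],"jaw":[255,255,255,255,255]}' 
python3 -c "
from h import *
look('w23')"
```

```text
time: 25.6
eef_pos: [0.5026, 0.2079, 0.0606]
tcp_rot: [0.05, 0.993, -0.013, 0.105]
contact_force: [2.2, -0.5, 3.3]
opening: 0.192
t 25.6 tcp [0.5026 0.2079 0.0606] yaw -5.9 lipdown 12.1 roll -0.8 TCP tub -24.4 5.0 lip tub -58.8 4.1 z -7.6 q [ 0.25  0.13  2.12 -0.13  0.7  -1.13] F [ 2.2 -0.5  3.3]
g [156.  82.] 1019 tub -110.0 -59.0
b [311. 110.] 654 tub -91.0 33.0
y [299. 131.] 646 tub -77.0 27.0
bar ((262.0, 273.5), (42.0, 123.0), 0.0)
bar tub x [ 13. -72. -72.  13.] y [-7. -3. 13. 17.] world [0.4976 0.2085 0.09  ]
```

Both are now pushed ahead (yellow −77, blue −91 at the wall). Continue slowly.

```bash
cd .;
python3 -m jog '{"travel":[[-4,0.4,0],[-4,0.4,0],[-4,0.4,0],[-4,0.4,0],[-4,0.4,0]],"dr":[[0,0,0],[0,0,0],[0,0,0],[0,0,0],[0,0,0]],"jaw":[255,255,255,255,255]}' 
python3 -c "
from h import *
look('w24')"
```

```text
time: 26.07
eef_pos: [0.4851, 0.2099, 0.0612]
tcp_rot: [0.049, 0.993, -0.012, 0.108]
contact_force: [14.0, -0.5, -1.0]
opening: 0.191
t 26.07 tcp [0.4851 0.2099 0.0612] yaw -5.8 lipdown 12.4 roll -0.8 TCP tub -42.1 5.3 lip tub -76.1 4.4 z -7.3 q [ 0.26  0.09  2.16 -0.14  0.69 -1.12] F [14.  -0.5 -1. ]
g [161. 119.] 993 tub -104.0 -59.0
b [309. 140.] 600 tub -89.0 33.0
y [288. 152.] 630 tub -81.0 21.0
bar ((261.5, 273.5), (123.0, 41.0), 90.0)
bar tub x [-89. -89.  -4.  -4.] y [-3. 13. 17. -7.] world [0.4805 0.2102 0.09  ]
```

```bash
cd .;
python3 -m jog '{"travel":[[3.5,-0.4,2.2],[3.5,-0.4,2.2],[3.5,-0.4,2.2],[3.5,-0.4,2],[0,0,0]],"dr":[[0.5,5,0],[0.5,5,0],[0.5,5,0],[0.5,5,0],[0,0,0]],"jaw":[255,255,255,255,255]}' 
python3 -c "
from h import *
look('w25')"
```

```text
time: 26.53
eef_pos: [0.4959, 0.2071, 0.0666]
tcp_rot: [0.05, 0.996, -0.005, -0.075]
contact_force: [-0.0, -0.6, -2.3]
opening: 0.191
t 26.53 tcp [0.4959 0.2071 0.0666] yaw -5.6 lipdown -8.6 roll -1.0 TCP tub -31.0 3.5 lip tub -87.4 2.5 z 15.0 q [ 0.19  0.26  1.94  0.03  1.09 -1.29] F [-0.  -0.6 -2.3]
g [182. 104.] 665 tub -120.0 -55.0
b [277. 174.] 574 tub -69.0 13.0
y [236. 228.] 197 tub -29.0 -17.0
bar ((261.5, 274.0), (124.0, 41.0), 90.0)
bar tub x [-60. -60.   8.   8.] y [-6. 13. 14. -7.] world [0.5009 0.2064 0.09  ]
```

Both rolled into the pan. Lift with a bit more tilt and carry to the hopper at a smaller yaw.

```bash
cd .;
python3 -m jog '{"travel":[[4,-0.4,5],[4,-0.4,8],[2,0,15],[0,0,25],[0,0,30]],"dr":[[0.4,4,0],[0.4,4,0],[0,0,0],[0,0,0],[0,0,0]],"jaw":[255,255,255,255,255]}' >/dev/null
python3 -m jog '{"travel":[[0,0,35],[0,0,35],[0,0,35],[0,0,35],[5,-10,30]],"dr":[[0,0,0],[0,0,0],[0,0,0],[0,0,0],[0,0,0.5]],"jaw":[255,255,255,255,255]}' >/dev/null
python3 -c "
from h import *
look('w26')"
```

```text
t 27.42 tcp [0.5079 0.1984 0.3214] yaw -4.8 lipdown -16.5 roll -0.9 TCP tub -18.2 -4.0 lip tub -81.1 -5.7 z 277.9 q [ 0.16  0.1   1.65  0.05  1.68 -1.33] F [ 0.1  0.5 -0.9]
g [276.  64.] 74 tub -257.0 11.0
y [231. 229.] 388 tub 17.0 -58.0
bar ((261.5, 274.5), (123.0, 41.0), 90.0)
bar tub x [-17. -18. 163. 165.] y [-35.  19.  25. -35.] world [0.5983 0.1866 0.09  ]
```

```bash
cd .;
python3 -m jog '{"travel":[[8,-20,0.5],[15,-32,0.5],[16,-36,0.5],[16,-36,0.5],[16,-36,0.5]],"dr":[[0,0,0.7],[0,0,0.7],[0,0,0.7],[0,0,0.7],[0,0,0.7]],"jaw":[255,255,255,255,255]}' >/dev/null
python3 -m jog '{"travel":[[16,-36,0.5],[16,-36,0.5],[16,-36,0],[12,-32,0],[4,-14,0]],"dr":[[0,0,0.7],[0,0,0.7],[0,0,0.7],[0,0,0.7],[0,0,0.7]],"jaw":[255,255,255,255,255]}'
python3 -m jog '{"travel":[[0,0,0],[0,0,0]],"dr":[[0,0,0],[0,0,0]],"jaw":[255,255]}'
python3 -c "
from h import *
look('w27')"
```

```text
time: 28.3
eef_pos: [0.6451, -0.1202, 0.3206]
tcp_rot: [-0.016, 0.989, -0.01, -0.144]
contact_force: [-0.7, 0.5, -1.7]
opening: 0.192
time: 28.47
eef_pos: [0.6446, -0.1165, 0.3215]
tcp_rot: [-0.016, 0.989, -0.009, -0.144]
contact_force: [0.1, -0.3, -1.6]
opening: 0.19
t 28.47 tcp [ 0.6446 -0.1165  0.3215] yaw 2.0 lipdown -16.5 roll -0.8 TCP tub 149.1 -303.7 lip tub 86.8 -312.7 z 278.2 q [-0.29  0.35  1.35 -0.11  1.71 -1.9 ] F [ 0.1 -0.3 -1.6]
b [196. 102.] 2146 tub -9.0 -439.0
b [242. 112.] 94 tub 1.0 -360.0
y [257. 108.] 110 tub -10.0 -338.0
y [225. 229.] 463 tub 191.0 -362.0
bar ((261.5, 274.5), (123.0, 41.0), 90.0)
bar tub x [153. 146. 325. 334.] y [-334. -280. -253. -313.] world [ 0.7353 -0.1171  0.09  ]
```

```bash
cd .;
python3 -m jog '{"travel":[[-4.5,-0.2,-8.5],[-4.5,-0.2,-8.5],[-4.5,-0.2,-8.5],[-4.5,-0.2,-8.5],[-4.5,-0.2,-8]],"dr":[[0.2,-5,0],[0.2,-5,0],[0.2,-5,0],[0.2,-5,0],[0.2,-5,0]],"jaw":[255,255,255,255,255]}'
python3 -m jog '{"travel":[[-6,-0.3,0.8],[-6,-0.3,0.8],[-6,-0.3,0.8],[-6,-0.3,0.8]],"dr":[[0.2,-5,0],[0.2,-5,0],[0.2,-5,0],[0.2,-5,0]],"jaw":[255,255,255,255]}'
python3 -c "
from h import *
rep()"
```

```text
time: 28.93
eef_pos: [0.6223, -0.1154, 0.2818]
tcp_rot: [-0.016, 0.997, -0.005, 0.078]
contact_force: [-0.1, 0.8, -2.0]
opening: 0.19
time: 29.27
eef_pos: [0.5981, -0.1165, 0.2851]
tcp_rot: [-0.015, 0.968, 0.0, 0.25]
contact_force: [-0.8, 0.3, -1.6]
opening: 0.189
t 29.27 tcp [ 0.5981 -0.1165  0.2851] yaw 1.6 lipdown 28.9 roll -0.4 TCP tub 102.8 -308.3 lip tub 89.8 -310.6 z 209.8 q [-0.45 -0.14  1.99  0.29  0.86 -2.19] F [-0.8  0.3 -1.6]
```

```bash
cd .;
python3 -m jog '{"travel":[[-5.8,-0.8,0.6],[-5.8,-0.8,0.6],[-5.8,-0.8,0.6],[-5.8,-0.8,0.6],[-5.8,-0.8,0.6]],"dr":[[0.2,-5,0],[0.2,-5,0],[0.2,-5,0],[0.2,-5,0],[0.2,-5,0]],"jaw":[255,255,255,255,255]}'
python3 -m jog '{"travel":[[0,0,0],[0,0,0],[0,0,0],[0,0,0],[0,0,0]],"dr":[[0,0,0],[0,0,0],[0,0,0],[0,0,0],[0,0,0]],"jaw":[255,255,255,255,255]}'
python3 -c "
from h import *
look('w28')"
```

```text
time: 29.68
eef_pos: [0.5692, -0.1201, 0.2884]
tcp_rot: [-0.009, 0.891, 0.007, 0.453]
contact_force: [0.2, 0.6, -2.0]
opening: 0.194
time: 30.1
eef_pos: [0.5715, -0.1225, 0.2907]
tcp_rot: [-0.012, 0.892, 0.004, 0.452]
contact_force: [0.4, -0.4, -1.5]
opening: 0.189
t 30.1 tcp [ 0.5715 -0.1225  0.2907] yaw 1.5 lipdown 53.8 roll -0.2 TCP tub 77.0 -316.9 lip tub 96.5 -314.7 z 216.8 q [-0.59 -0.35  2.27  0.96  0.6  -2.84] F [ 0.4 -0.4 -1.5]
b [121.  23.] 3617 tub 158.0 -486.0
bar ((261.5, 274.5), (123.0, 41.0), 90.0)
bar tub x [  782.   764. -1363. -1380.] y [-291. -169. -590. -415.] world [ 0.1921 -0.1342  0.09  ]
```

Pose reached and the yellow is gone from the pan view. Un-tilt and check the hopper.

```bash
cd .;
python3 -m jog '{"travel":[[6,0.5,3],[6,0.5,3],[6,0.5,4],[6,0.5,4],[6,0.5,4]],"dr":[[-0.2,6,0],[-0.2,6,0],[-0.2,6,0],[-0.2,6,0],[-0.2,6,0]],"jaw":[255,255,255,255,255]}'>/dev/null
python3 -m jog '{"travel":[[10,0,4],[10,0,4],[10,0,4],[10,0,4],[0,0,0]],"dr":[[-0.2,6,0],[-0.2,6,0],[0,0,0],[0,0,0],[0,0,0]],"jaw":[255,255,255,255,255]}'
python3 -c "
from h import *
s,w=look('w29');ci=camera_info('wrist')
a=np.array([.490,-.1442]);y=np.radians(16.5);n=np.array([np.cos(y),np.sin(y)]);p=np.array([-n[1],n[0]])
for k,q,ar in blobs(w,(100,0,420,384),12):
    X=wcast(q,.13,s,ci);d=X[:2]-a;print(k,q.round(),ar,'press',(d@n*1000).round(),(d@p*1000).round())
t=read_camera('top');cv2.imwrite('pics/top29.png',t[:,:,::-1])
for k,q,ar in blobs(t,(170,140,350,265),4):print('top',k,q.round(),ar,cast('top',q,.01).round(3))
"
```

```text
time: 30.98
eef_pos: [0.6421, -0.1197, 0.3235]
tcp_rot: [-0.015, 0.993, -0.001, 0.113]
contact_force: [0.1, -0.7, -0.3]
opening: 0.194
t 30.98 tcp [ 0.6421 -0.1197  0.3235] yaw 1.7 lipdown 13.0 roll -0.3 TCP tub 147.0 -307.2 lip tub 113.9 -311.8 z 254.8 q [-0.37  0.06  1.67  0.09  1.19 -2.  ] F [ 0.1 -0.7 -0.3]
b [179.  17.] 1871 tub 25.0 -443.0
b [262.  19.] 199 tub 18.0 -325.0
b [237.  19.] 27 tub 23.0 -359.0
y [260.  12.] 22 tub 8.0 -330.0
y [251.  17.] 17 tub 18.0 -341.0
y [238.  28.] 220 tub 35.0 -357.0
bar ((261.5, 274.5), (123.0, 41.0), 90.0)
bar tub x [286. 279. 609. 622.] y [-321. -262. -203. -293.] world [ 0.9465 -0.1126  0.09  ]
b [179.  17.] 1871 press 4.0 -70.0
b [262.  19.] 199 press 32.0 11.0
b [237.  19.] 27 press 25.0 -13.0
y [260.  12.] 22 press 23.0 11.0
y [251.  17.] 17 press 27.0 1.0
y [238.  28.] 220 press 34.0 -15.0
top g [216. 247.] 20 [0.407 0.172 0.01 ]
top b [342. 214.] 24 [ 0.521 -0.251  0.01 ]
```

All four slugs show in the hopper: the new blue at press (32,11) and yellow at (34,−15), with the older two behind. Now set the scoop flat in the tub with g≈12° lip-down, which matched flat earlier.

```bash
cd .;
python3 -m jog '{"travel":[[-9,34,0],[-9,36,0],[-9,36,0],[-9,36,0],[-9,36,0]],"dr":[[0,0,-0.8],[0,0,-0.8],[0,0,-0.8],[0,0,-0.8],[0,0,-0.8]],"jaw":[255,255,255,255,255]}'>/dev/null
python3 -m jog '{"travel":[[-9,36,0],[-9,36,0],[-9,36,0],[-9,36,0],[0,0,-20]],"dr":[[0,0,-0.8],[0,0,-0.8],[0,0,-0.8],[0,0,-0.8],[0,0,0]],"jaw":[255,255,255,255,255]}'>/dev/null
python3 -m jog '{"travel":[[0,0,-35],[0,0,-35],[0,0,-35],[0,0,-30],[0,0,-20]],"dr":[[0,0,0],[0,0,0],[0,0,0],[0,0,0],[0,0,0]],"jaw":[255,255,255,255,255]}'>/dev/null
python3 -m jog '{"travel":[[0,0,0],[0,0,0]],"dr":[[0,0,0],[0,0,0]],"jaw":[255,255]}'
python3 -c "
from h import *
rep()"
```

```text
time: 32.5
eef_pos: [0.5574, 0.2018, 0.1465]
tcp_rot: [0.048, 0.993, -0.008, 0.111]
contact_force: [1.0, -0.4, -1.5]
opening: 0.19
t 32.5 tcp [0.5574 0.2018 0.1465] yaw -5.6 lipdown 12.7 roll -0.3 TCP tub 30.7 4.4 lip tub -3.0 3.9 z 77.9 q [ 0.21  0.09  1.97 -0.09  0.86 -1.21] F [ 1.  -0.4 -1.5]
```

```bash
cd .;
python3 -m jog '{"travel":[[0,0,-20],[0,0,-25],[0,0,-20],[0,0,-12],[0,0,-3]],"dr":[[0.1,1,0],[0,0,0],[0,0,0],[0,0,0],[0,0,0]],"jaw":[255,255,255,255,255]}'>/dev/null
python3 -m jog '{"travel":[[0,0,-2],[0,0,-1],[0,0,-1],[0,0,-0.5],[0,0,0]],"dr":[[0,0,0],[0,0,0],[0,0,0],[0,0,0],[0,0,0]],"jaw":[255,255,255,255,255]}'
python3 -c "
from h import *
rep()"
```

```text
time: 33.33
eef_pos: [0.5593, 0.2024, 0.0642]
tcp_rot: [0.048, 0.993, -0.007, 0.104]
contact_force: [0.1, 0.4, -0.8]
opening: 0.194
t 33.33 tcp [0.5593 0.2024 0.0642] yaw -5.6 lipdown 12.0 roll -0.3 TCP tub 32.5 5.2 lip tub -2.1 4.8 z -4.0 q [ 0.2   0.22  2.   -0.1   0.72 -1.2 ] F [ 0.1  0.4 -0.8]
```

```bash
cd .;
python3 -m jog '{"travel":[[0,0,-1],[0,0,-1],[0,0,-1],[0,0,-0.5],[0,0,0]],"dr":[[0,0,0],[0,0,0],[0,0,0],[0,0,0],[0,0,0]],"jaw":[255,255,255,255,255]}'
python3 -m jog '{"travel":[[0,0,0],[0,0,0],[0,0,0],[0,0,0],[0,0,0]],"dr":[[0,0,0],[0,0,0],[0,0,0],[0,0,0],[0,0,0]],"jaw":[200,120,40,0,0]}'
python3 -m jog '{"travel":[[0,0,0],[0,0,0],[-2,0,10],[-6,0.5,25],[-7,0.5,30]],"dr":[[0,0,0],[0,0,0],[0,0,0],[0,0,0],[0.5,5,0]],"jaw":[0,0,0,0,0]}'
python3 -m jog '{"travel":[[0,0,30],[0,0,20],[0,0,0],[0,0,0]],"dr":[[0.5,5,0],[0.2,2,0],[0,0,0],[0,0,0]],"jaw":[0,0,0,0]}'
python3 -c "
from h import *
s,w=look('w31')
S=read_camera('scene');hs=cv2.cvtColor(S,cv2.COLOR_RGB2HSV);mo=cv2.inRange(hs,(5,150,80),(17,255,255));mo[:130]=0;mo[215:]=0;mo[:,:250]=0;mo[:,330:]=0
p=cv2.findNonZero(mo)
if p is not None:
    h=cv2.cvtColor(w,cv2.COLOR_RGB2HSV);m=cv2.inRange(h,(5,150,60),(17,255,255));m[300:]=0;q=cv2.findNonZero(m)[:,0].mean(0)
    print(len(p),meet(wray(q,s,camera_info('wrist')),ray('scene',p[:,0].mean(0))))
"
```

```text
time: 33.75
eef_pos: [0.5588, 0.2023, 0.06]
tcp_rot: [0.048, 0.993, -0.008, 0.103]
contact_force: [-1.5, -0.1, 1.5]
opening: 0.191
time: 34.17
eef_pos: [0.5588, 0.2023, 0.0597]
tcp_rot: [0.048, 0.993, -0.008, 0.103]
contact_force: [-1.4, -0.6, -0.3]
opening: 0.769
time: 34.58
eef_pos: [0.5386, 0.2031, 0.1219]
tcp_rot: [0.048, 0.997, -0.006, 0.054]
contact_force: [1.0, -0.2, -0.5]
opening: 1.0
time: 34.92
eef_pos: [0.545, 0.2034, 0.177]
tcp_rot: [0.048, 0.999, -0.002, 0.001]
contact_force: [-0.4, -0.0, -0.1]
opening: 1.0
t 34.92 tcp [0.545  0.2034 0.177 ] yaw -5.6 lipdown 0.1 roll -0.2 TCP tub 18.2 4.7 lip tub -29.7 4.4 z 117.4 q [ 0.18  0.13  1.86 -0.    1.15 -1.29] F [-0.4 -0.  -0.1]
g [208.  43.] 272 tub -123.0 -51.0
bar ((262.0, 209.0), (86.0, 20.0), 90.0)
bar tub x [-11. -11.  67.  67.] y [-4. 12. 13. -4.] world [0.5548 0.202  0.09  ]
70 (array([0.55877857, 0.20292861, 0.07628828]), np.float64(0.0035368274040976978))
```

Scoop is flat in the tub (bar 78 mm long at the expected height, parallel to the tub). Now to the ram: rise, swing over and turn about −70° so the jaws close across the T-bar.

```bash
cd .;
python3 -m jog '{"travel":[[0,0,30],[0,0,38],[0,0,38],[0,0,38],[-4,-20,10]],"dr":[[0,0,0],[0,0,0],[0,0,0],[0,0,-3],[0,0,-6.4]],"jaw":[0,0,0,0,0]}'>/dev/null
python3 -m jog '{"travel":[[-5,-32,0],[-5,-34,0],[-5,-34,0],[-5,-34,0],[-5,-34,0]],"dr":[[0,0,-6.4],[0,0,-6.4],[0,0,-6.4],[0,0,-6.4],[0,0,-6.4]],"jaw":[0,0,0,0,0]}'>/dev/null
python3 -m jog '{"travel":[[-5,-34,0],[-5,-34,0],[-5,-34,0],[-5,-34,0],[-5,-23,0]],"dr":[[0,0,-6.4],[0,0,-6.4],[0,0,-6.4],[0,0,-6.4],[0,0,-2.2]],"jaw":[0,0,0,0,0]}'>/dev/null
python3 -m jog '{"travel":[[0,0,0],[0,0,0]],"dr":[[0,0,0],[0,0,0]],"jaw":[0,0]}'
python3 -c "
from h import *
s=rep();M=Rn.from_quat(s['tcp_rot']).as_matrix();print('tool y dir',np.degrees(np.arctan2(M[1,1],M[0,1])))
w=read_camera('wrist');cv2.imwrite('pics/w32.png',w[:,:,::-1]);ci=camera_info('wrist')
h=cv2.cvtColor(w,cv2.COLOR_RGB2HSV);m=((h[...,2]<60)).astype(np.uint8);m[300:]=0
k,l,st,c=cv2.connectedComponentsWithStats(m)
for i in range(1,k):
    if st[i,4]>300:print(st[i],c[i].round(1))
print(wcast((261,196),.241,s,ci))
T=np.eye(4);T[:3,:3]=M;T[:3,3]=s['eef_pos']
for X in([.4915,-.144,.241],[.4802,-.096,.241],[.5018,-.191,.241]):
    c=(np.linalg.inv(T@ci['mount'])@np.append(X,1))[:3];th=np.arctan2(np.hypot(c[0],c[1]),c[2]);print(c[:2]/np.hypot(c[0],c[1])*ci['K'][0,0]*th+[ci['K'][0,2],ci['K'][1,2]])
"
```

```text
time: 36.43
eef_pos: [0.4886, -0.144, 0.3265]
tcp_rot: [0.608, 0.794, -0.001, -0.005]
contact_force: [0.3, 0.2, 0.2]
opening: 1.001
t 36.43 tcp [ 0.4886 -0.144   0.3265] yaw -74.8 lipdown -0.3 roll -0.4 TCP tub -3.4 -346.6 lip tub -21.0 -301.6 z 267.2 q [-0.49 -0.14  1.86 -0.    1.43 -0.75] F [0.3 0.2 0.2]
tool y dir 15.151270764687075
[   0    0   82   80 4772] [35.9 30.7]
[ 235  115  149  140 6261] [295.  184.8]
[ 450  166   62  134 1611] [485.8 241.2]
[ 341  251   65   49 1829] [363.9 279.1]
[ 118  252   65   48 1796] [158.5 279.7]
[ 0.48722416 -0.13946426  0.241     ]
[264.60001833 202.38743866]
[266.91922417 142.28740086]
[261.69241838 253.77517207]
```

```bash
python3 -c "
import cv2,numpy as np
w=cv2.imread('pics/w32.png');g=cv2.cvtColor(w,cv2.COLOR_BGR2GRAY)
for r in range(105,285,10):print(r,g[r,228:304:3].tolist())
"
```

```text
105 [101, 112, 113, 118, 115, 114, 121, 119, 113, 117, 119, 116, 111, 115, 115, 115, 119, 120, 119, 118, 117, 117, 112, 111, 117, 122]
115 [63, 62, 101, 108, 111, 118, 119, 120, 119, 119, 122, 121, 119, 119, 117, 115, 119, 114, 115, 114, 117, 115, 118, 116, 112, 113]
125 [62, 64, 62, 62, 60, 65, 104, 103, 118, 116, 117, 118, 120, 117, 118, 116, 118, 115, 118, 117, 86, 75, 74, 75, 76, 74]
135 [105, 60, 57, 61, 62, 88, 90, 89, 91, 88, 89, 113, 157, 161, 162, 165, 164, 165, 162, 163, 91, 74, 77, 73, 74, 58]
145 [61, 64, 58, 64, 62, 88, 93, 90, 54, 53, 19, 21, 22, 19, 23, 24, 31, 96, 114, 116, 113, 102, 70, 51, 52, 52]
155 [64, 62, 60, 59, 45, 52, 62, 83, 60, 45, 21, 18, 12, 15, 33, 29, 27, 43, 44, 42, 51, 51, 48, 54, 50, 46]
165 [59, 62, 62, 58, 25, 28, 71, 35, 31, 45, 20, 13, 18, 23, 20, 14, 19, 33, 45, 46, 47, 87, 138, 137, 103, 108]
175 [61, 60, 61, 61, 59, 43, 58, 77, 26, 37, 15, 20, 13, 22, 20, 20, 15, 37, 88, 77, 33, 69, 76, 65, 67, 67]
185 [61, 61, 59, 60, 48, 41, 72, 41, 46, 46, 19, 25, 21, 25, 20, 28, 27, 41, 46, 58, 70, 45, 79, 65, 68, 67]
195 [73, 75, 64, 68, 102, 64, 51, 55,
[... 384 characters left out ...]
 11, 44, 67, 103, 100, 100, 103, 103, 115, 113, 120]
235 [116, 120, 115, 115, 112, 113, 113, 116, 111, 49, 22, 15, 25, 16, 17, 11, 51, 63, 109, 102, 118, 113, 116, 119, 115, 117]
245 [113, 118, 113, 116, 112, 115, 115, 112, 113, 38, 21, 10, 15, 14, 27, 26, 58, 63, 115, 112, 113, 114, 115, 112, 115, 115]
255 [115, 114, 115, 116, 118, 115, 117, 112, 112, 54, 63, 63, 61, 60, 63, 59, 58, 61, 115, 116, 117, 116, 116, 117, 116, 116]
265 [113, 115, 115, 114, 114, 113, 109, 113, 110, 115, 117, 114, 118, 117, 118, 116, 111, 117, 114, 116, 116, 116, 118, 119, 115, 113]
275 [115, 113, 113, 113, 112, 116, 117, 118, 116, 114, 115, 112, 114, 112, 119, 118, 116, 116, 121, 122, 118, 114, 118, 117, 115, 118]
```

```bash
python3 -c "
from h import *
s=get_state();ci=camera_info('wrist')
a=wcast((266.5,141),.241,s,ci);b=wcast((265.7,252),.241,s,ci);print(a,b,(a+b)/2,np.linalg.norm(a-b));d=a-b;print('bar yaw',np.degrees(np.arctan2(d[1],d[0]))-90,s['eef_pos'])"
```

```text
[ 0.47995083 -0.09434806  0.241     ] [ 0.50526333 -0.18770869  0.241     ] [ 0.49260708 -0.14102838  0.241     ] 0.09673121890886147
bar yaw 15.16969169547653 [ 0.48897347 -0.14319431  0.32687074]
```

```bash
cd .;
python3 -m jog '{"travel":[[1.5,0.3,-25],[1.5,0.3,-30],[0,0,-28],[0,0,-20],[0,0,-12]],"dr":[[0,0.3,0],[0,0,0],[0,0,0],[0,0,0],[0,0,0]],"jaw":[0,0,0,0,0]}' 60
python3 -m jog '{"travel":[[0,0,0],[0,0,0]],"dr":[[0,0,0],[0,0,0]],"jaw":[0,0]}'
python3 -c "
from h import *
s=rep();M=Rn.from_quat(s['tcp_rot']).as_matrix();print(M.round(4).tolist())
w=read_camera('wrist');cv2.imwrite('pics/w33.png',w[:,:,::-1]);g=cv2.cvtColor(w,cv2.COLOR_RGB2GRAY)
for r in range(140,345,12):print(r,g[r,200:324:4].tolist())"
```

```text
time: 36.9
eef_pos: [0.4912, -0.1406, 0.2098]
tcp_rot: [0.606, 0.796, -0.003, -0.008]
contact_force: [0.4, 0.0, -0.9]
opening: 1.0
time: 37.07
eef_pos: [0.4927, -0.1422, 0.2135]
tcp_rot: [0.606, 0.795, -0.003, -0.005]
contact_force: [-0.1, -0.9, 0.0]
opening: 1.0
t 37.07 tcp [ 0.4927 -0.1422  0.2135] yaw -74.6 lipdown -0.3 roll -0.6 TCP tub 0.5 -344.3 lip tub -17.4 -299.5 z 154.3 q [-0.48 -0.05  1.98 -0.    1.22 -0.74] F [-0.1 -0.9  0. ]
[[-0.2647, 0.9643, -0.0112], [0.9643, 0.2647, 0.0022], [0.0051, -0.0102, -0.9999]]
140 [121, 121, 122, 120, 121, 121, 121, 117, 68, 71, 39, 42, 73, 73, 70, 71, 119, 121, 119, 82, 70, 69, 136, 130, 87, 85, 85, 85, 85, 87, 83]
152 [120, 119, 116, 118, 120, 96, 71, 72, 105, 108, 106, 106, 105, 104, 106, 106, 107, 103, 105, 105, 105, 102, 128, 129, 87, 86, 87, 77, 70, 74, 107]
164 [118, 118, 113, 70, 70, 69, 68, 70, 105, 102, 100, 70, 54, 60, 80, 81, 83, 83, 59, 61, 77, 99, 117, 117, 107, 88, 62, 62, 62, 62, 57]
176 [71, 70, 71, 72, 71, 71, 72, 46, 29, 51, 94, 87, 57, 49, 46, 39, 42, 80, 92, 77, 58, 56, 54, 57, 56, 59, 56, 58, 59, 59, 61]
188 [74, 71, 71
[... 1237 characters left out ...]
135, 133, 134, 131, 117, 13, 22, 22, 18, 28, 18, 16, 23, 15, 29, 133, 137, 133, 140, 136, 136, 135, 138, 134, 137]
308 [141, 141, 134, 136, 134, 136, 137, 134, 131, 136, 133, 25, 25, 27, 24, 27, 19, 18, 11, 62, 75, 136, 136, 133, 140, 134, 140, 133, 134, 134, 135]
320 [131, 135, 136, 133, 135, 137, 136, 137, 133, 134, 130, 11, 24, 21, 12, 17, 15, 25, 20, 71, 70, 137, 137, 135, 139, 144, 134, 138, 136, 135, 110]
332 [136, 132, 138, 139, 136, 133, 132, 133, 138, 135, 136, 25, 17, 23, 16, 11, 15, 23, 23, 138, 138, 140, 139, 136, 135, 138, 137, 131, 133, 135, 139]
344 [136, 133, 129, 36, 18, 14, 20, 22, 21, 15, 30, 22, 17, 24, 18, 15, 22, 16, 20, 18, 15, 20, 30, 14, 18, 27, 24, 18, 82, 125, 108]
```

```bash
cd .;
python3 -m jog '{"travel":[[-0.9,-0.3,-1],[0,0,0],[0,0,0],[0,0,0],[0,0,0]],"dr":[[-0.1,-0.6,0],[0,0,0],[0,0,0],[0,0,0],[0,0,0]],"jaw":[0,255,255,255,255]}' 60
python3 -m jog '{"travel":[[0,0,0],[0,0,0],[0,0,0],[0,0,0],[0,0,0]],"dr":[[0,0,0],[0,0,0],[0,0,0],[0,0,0],[0,0,0]],"jaw":[255,255,255,255,255]}' 60
python3 -c "
from h import *
s=rep();M=Rn.from_quat(s['tcp_rot']).as_matrix();print(M[:,2].round(4),M[:,1].round(4),s['wrist_torque'].round(2))"
```

```text
time: 37.53
eef_pos: [0.4919, -0.1436, 0.2133]
tcp_rot: [0.607, 0.795, 0.0, 0.001]
contact_force: [0.4, -0.2, -0.2]
opening: 0.451
time: 37.95
eef_pos: [0.4918, -0.1435, 0.213]
tcp_rot: [0.607, 0.795, 0.0, 0.0]
contact_force: [-0.3, 0.3, 2.6]
opening: 0.199
t 37.95 tcp [ 0.4918 -0.1435  0.213 ] yaw -74.7 lipdown 0.0 roll 0.0 TCP tub -0.2 -345.7 lip tub -17.4 -300.9 z 153.5 q [-0.48 -0.06  1.99 -0.    1.21 -0.75] F [-0.3  0.3  2.6]
[ 4.e-04 -3.e-04 -1.e+00] [9.647e-01 2.632e-01 3.000e-04] [ 0.01  0.1  -0.04]
```

Grip closed with almost no side force. Lift straight up 55 mm, checking as I go.

```bash
cd .;
python3 -m jog '{"travel":[[0,0,2],[0,0,3],[0,0,3],[0,0,3],[0,0,3]],"dr":[[0,0,0],[0,0,0],[0,0,0],[0,0,0],[0,0,0]],"jaw":[255,255,255,255,255]}' 70
python3 -c "
from h import *
s=rep();print(s['wrist_torque'].round(2),s['tcp_rot'].round(4))"
```

```text
time: 38.37
eef_pos: [0.4914, -0.1432, 0.2264]
tcp_rot: [0.607, 0.795, -0.0, -0.001]
contact_force: [-0.3, -0.6, -4.0]
opening: 0.2
t 38.37 tcp [ 0.4914 -0.1432  0.2264] yaw -74.7 lipdown -0.1 roll -0.1 TCP tub -0.7 -345.5 lip tub -17.9 -300.6 z 166.9 q [-0.48 -0.07  1.98  0.    1.24 -0.75] F [-0.3 -0.6 -4. ]
[-0.01 -0.18  0.03] [ 6.070e-01  7.947e-01 -1.000e-04 -7.000e-04]
```

```bash
cd .;
python3 -m jog '{"travel":[[0,0,3],[0,0,3],[0,0,3],[0,0,3],[0,0,3]],"dr":[[0,0,0],[0,0,0],[0,0,0],[0,0,0],[0,0,0]],"jaw":[255,255,255,255,255]}' 
python3 -m jog '{"travel":[[0,0,3],[0,0,3],[0,0,3],[0,0,3],[0,0,3]],"dr":[[0,0,0],[0,0,0],[0,0,0],[0,0,0],[0,0,0]],"jaw":[255,255,255,255,255]}' 
python3 -m jog '{"travel":[[0,0,3],[0,0,3],[0,0,2],[0,0,2],[0,0,0]],"dr":[[0,0,0],[0,0,0],[0,0,0],[0,0,0],[0,0,0]],"jaw":[255,255,255,255,255]}' 
python3 -m jog '{"travel":[[0,0,0],[0,0,0],[0,0,0]],"dr":[[0,0,0],[0,0,0],[0,0,0]],"jaw":[255,255,255]}' 
python3 -c "
from h import *
s=rep();print(s['wrist_torque'].round(2),s['tcp_rot'].round(4))
for n in('scene','wrist','top'):
    im=read_camera(n);cv2.imwrite(f'pics/{n}40.png',im[:,:,::-1]);h=cv2.cvtColor(im,cv2.COLOR_RGB2HSV)
    m=(((h[...,0]<6)|(h[...,0]>172))&(h[...,1]>110)&(h[...,2]>50)).astype(np.uint8)
    k,l,st,c=cv2.connectedComponentsWithStats(m);print(n,[(st[i].tolist(),c[i].round(1).tolist()) for i in range(1,k) if st[i,4]>3][:14])
ax=[.4918,-.1440]
for z in(.175,.181,.185,.189,.195,.24):print(z,proj('scene',[*ax,z]).round(1).tolist(),proj('top',[*ax,z]).round(1).tolist())
M=Rn.from_quat(s['tcp_rot']).as_matrix();ci=camera_info('wrist');T=np.eye(4);T[:3,:3]=M;T[:3,3]=s['eef_pos']
b=np.array([-.262,.965,0])
for z in(.185,.189,.193,.24):
    X=np.array([*ax,z])+(.013 if z<.2 else .019)*b;c=(np.linalg.inv(T@ci['mount'])@np.append(X,1))[:3];th=np.arctan2(np.hypot(c[0],c[1]),c[2]);print('w',z,(c[:2]/np.hypot(c[0],c[1])*ci['K'][0,0]*th+[ci['K'][0,2],ci['K'][1,2]]).round(1))
"
```

```text
time: 38.78
eef_pos: [0.4916, -0.1434, 0.242]
tcp_rot: [0.607, 0.795, -0.0, -0.0]
contact_force: [-0.4, 0.4, -4.4]
opening: 0.195
time: 39.2
eef_pos: [0.4917, -0.1434, 0.257]
tcp_rot: [0.607, 0.795, -0.0, 0.0]
contact_force: [0.0, -1.0, -3.9]
opening: 0.195
time: 39.62
eef_pos: [0.492, -0.1435, 0.2673]
tcp_rot: [0.607, 0.795, 0.0, 0.0]
contact_force: [-0.1, -0.8, -3.7]
opening: 0.197
time: 39.87
eef_pos: [0.4916, -0.1434, 0.2664]
tcp_rot: [0.607, 0.795, -0.0, -0.0]
contact_force: [-0.3, 0.1, -4.1]
opening: 0.2
t 39.87 tcp [ 0.4916 -0.1434  0.2664] yaw -74.7 lipdown -0.0 roll -0.0 TCP tub -0.5 -345.6 lip tub -17.6 -300.8 z 206.9 q [-0.48 -0.1   1.93  0.    1.31 -0.75] F [-0.3  0.1 -4.1]
[-0.03  0.04 -0.04] [ 6.070e-01  7.947e-01 -0.000e+00 -2.000e-04]
scene [([0, 0, 126, 86, 3047], [71.3, 27.3]), ([123, 0, 13, 21, 187], [129.3, 9.4]), ([345, 72, 46, 31, 813], [368.4, 86.6]), ([349, 133, 16, 11, 120], [355.9, 138.8]), ([344, 152, 15, 9, 77], [350.1, 157.0]), ([0, 183, 66, 131, 5656], [24.1, 251.2]), ([103, 247, 23, 25, 219], [113.4, 258.7]), ([95, 337, 4, 2, 6], [96.5, 337.5])]
wrist [
[... 329 characters left out ...]
2.2]), ([458, 202, 5, 22, 46], [460.9, 212.1]), ([452, 205, 3, 16, 29], [452.9, 212.2]), ([444, 207, 3, 16, 27], [445.4, 214.4]), ([126, 218, 4, 2, 4], [127.5, 218.8]), ([462, 228, 7, 32, 69], [464.0, 245.1]), ([23, 247, 47, 54, 2178], [45.8, 273.5]), ([465, 263, 5, 26, 53], [466.6, 275.4]), ([449, 266, 4, 21, 39], [450.6, 276.5]), ([457, 267, 4, 21, 43], [458.3, 277.1])]
0.175 [[189.0, 180.7]] [[318.1, 216.9]]
0.181 [[188.8, 179.5]] [[318.4, 216.6]]
0.185 [[188.6, 178.6]] [[318.7, 216.5]]
0.189 [[188.4, 177.8]] [[318.9, 216.3]]
0.195 [[188.2, 176.5]] [[319.2, 216.1]]
0.24 [[186.3, 166.8]] [[321.8, 214.1]]
w 0.185 [260.5 188. ]
w 0.189 [260.5 189.6]
w 0.193 [260.4 191.1]
w 0.24 [260.2 205.4]
```

```bash
cd .;
python3 -m jog '{"travel":[[0,0,1],[0,0,0],[0,0,0],[0,0,0]],"dr":[[0,0,0],[0,0,0],[0,0,0],[0,0,0]],"jaw":[255,255,255,255]}' 
python3 -c "
from h import *
s=rep();im=read_camera('scene');h=cv2.cvtColor(im,cv2.COLOR_RGB2HSV)
for r in range(166,190):print(r,[tuple(int(v) for v in im[r,c]) for c in range(181,199,3)])
w=read_camera('wrist');cv2.imwrite('pics/w41.png',w[:,:,::-1])
d=w[150:262,225:300].astype(int);q=np.argwhere((d[...,0]>d[...,1]*1.6)&(d[...,0]>d[...,2]*1.6)&(d[...,0]>40));print('wrist red',len(q),(q.min(0)+[150,225],q.max(0)+[150,225]) if len(q) else '')
"
```

```text
time: 40.35
eef_pos: [0.4918, -0.1434, 0.2677]
tcp_rot: [0.607, 0.795, 0.0, 0.0]
contact_force: [-0.1, -0.3, -4.6]
opening: 0.197
t 40.35 tcp [ 0.4918 -0.1434  0.2677] yaw -74.7 lipdown 0.0 roll 0.0 TCP tub -0.3 -345.7 lip tub -17.5 -300.8 z 208.2 q [-0.48 -0.11  1.93 -0.    1.32 -0.75] F [-0.1 -0.3 -4.6]
166 [(46, 47, 49), (58, 58, 60), (61, 60, 61), (43, 44, 46), (65, 67, 65), (76, 79, 75)]
167 [(48, 50, 50), (49, 51, 52), (52, 54, 53), (42, 43, 44), (64, 66, 65), (78, 80, 78)]
168 [(49, 52, 51), (45, 46, 48), (45, 45, 48), (42, 43, 44), (67, 69, 66), (78, 81, 78)]
169 [(55, 57, 55), (44, 44, 45), (42, 43, 44), (39, 41, 40), (70, 72, 70), (77, 79, 77)]
170 [(60, 61, 60), (46, 44, 46), (44, 45, 46), (49, 50, 50), (72, 74, 72), (77, 79, 76)]
171 [(68, 71, 68), (54, 55, 55), (52, 51, 52), (57, 58, 59), (75, 78, 75), (77, 79, 76)]
172 [(73, 75, 72), (68, 69, 68), (66, 66, 66), (67, 67, 68), (73, 75, 72), (78, 80, 77)]
173 [(73, 76, 72), (76, 77, 77), (78, 78, 78), (75, 74, 75), (68, 70, 70), (77, 78, 77)]
174 [(74, 77, 74), (77, 78, 78), (82, 83, 82), (75, 76, 77), (70, 70, 69), (77, 7
[... 662 characters left out ...]
, (105, 95, 95), (88, 70, 70), (83, 78, 78), (56, 57, 58)]
183 [(50, 54, 56), (79, 76, 77), (113, 108, 109), (90, 81, 83), (73, 72, 72), (43, 44, 45)]
184 [(44, 51, 62), (65, 65, 65), (109, 105, 106), (84, 81, 82), (59, 58, 58), (45, 44, 42)]
185 [(39, 49, 68), (46, 47, 50), (96, 94, 95), (74, 73, 74), (45, 46, 47), (51, 52, 53)]
186 [(33, 50, 76), (37, 41, 48), (88, 86, 87), (69, 69, 69), (41, 41, 42), (58, 58, 59)]
187 [(33, 52, 81), (35, 45, 63), (81, 80, 82), (76, 74, 75), (55, 55, 56), (64, 62, 62)]
188 [(34, 55, 85), (36, 53, 81), (72, 73, 78), (86, 84, 85), (65, 63, 64), (66, 65, 66)]
189 [(40, 66, 105), (39, 62, 99), (66, 69, 79), (98, 97, 98), (69, 69, 69), (67, 65, 66)]
wrist red 0
```

A faint red strip shows at scene rows 180–182, right at the barrel's top edge (predicted ~181). The lift measures 54.7 mm, side forces are under 1 N and the tool is vertical. Handing in.

```bash
python3 -c "
from plant import *
print(sign_off())"
```

```text
the job is handed in; nothing more can be done
None
```

I handed the job in at about 40 s with four slugs in the hopper, the scoop back in the tub and the ram held up at the red band. `sign_off()` gives no verdict.

**Slugs:** I tipped two blue and two yellow slugs in over two scoop loads, with the ram down throughout. The last wrist image, taken before the ram was touched, showed all four against the barrel. The two older ones were partly hidden by the new ones.

**Scoop:** It is released in the tub. The bar's length and height in the images matched a flat scoop. I inferred this from numbers, because my picture views had run out.

**Ram:** The gripper took the T-handle with almost no side force and drew it straight up.
- **Lift:** 54.7 mm by the tool reading, against a target of 55.
- **Attitude:** the tool is vertical to within about 0.1°, with side forces under 1 N.
- **Red band:** it showed only as a faint strip 2–3 pixels tall in the scene view, at the barrel's top edge. The band's height rests mostly on the measured lift.

**What went wrong:**
- **Lost slugs:** the first scoop pushed two green slugs out of the tub. One is on its rim corner and one is on the bench.
- **Scoop slip:** the scoop also slipped in the grip, and had to be set down and taken again.
- **Hard presses:** while the scoop was slipped it was pressed against the tub with about 39 N along each of two axes. That is under the 120 N wrist limit.
- **Joint stop:** joint 6 reached its stop during both pours. On the first it shifted the arm off the planned pose, but both slugs still went in.

I did not re-check the bystanders at the end. No move took the arm near them.

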